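# Turn a potted transformer against the jig post and lay the hold-down bar

## Task

On the test jig, push the square transformer against the round post and, keeping it on the plate, pivot it there a quarter turn anticlockwise (seen from above), so that its terminal side ends square and fully home against the black contact rail with the next side against the post. Then lay the hold-down bar across the two notched supports, resting flat in both notches and about evenly over both; set it down rather than let it fall. Keep off the overhead lamp, which leaves no room for an upright tool above the rail, and leave the other things on the bench alone.

Things in the scene. Friction and masses are not known exactly. Their poses are not given: they have to be found in the camera images.
- jig: Fixed aluminium plate 310 (x) x 340 (y) x 10 thick, yawed up to 0.15 rad. Origin: centre of its underside, on the bench; x points away from the robot, y to its left. Jig positions below are in this frame, mm. Plate top at z 10. With the transformer home, its centre is at about (30, 32); the laid bar's centre is at about (10, 2.5), its underside at z 58.
- rail (a point): Middle of the contact rail's face that looks towards the robot, jig (80, 40, 25). The rail is a black block on the plate, 22 thick, running along jig y 0 to 80, top at jig z 40.
- seat_left (a point): Centre of the left support's seat, jig (10, 125, 58). The support is a steel block 60 (x) x 24 (y) with an open notch along y, 40 wide (jig x -10 to 30), seat at z 58, between cheeks 10 thick with tops at z 70. The bar lies along y, from this notch to the other.
- seat_right (a point): Centre of the right support's seat, jig (10, -120, 58); the support is the same as the left one.
- post: Round upright steel post fixed to the jig, radius 9, 40 tall. Origin: centre of its foot, on the plate's top, at jig (4, 91, 10). The transformer slides along the post a little as it turns, so it may stop up to 30 short of the contact rail and need a last straight push to it.
- lamp: Slim lamp fixed to the jig: a beam along jig y, x 37 to 73, y -90 to 220, underside at z 218, top z 242, on a column of radius 9 at jig (55, 200) with a foot of radius 28. Origin at jig (55, 100, 0). An upright tool cannot work beneath it; one tilted 25 to 45 degrees, its body leaning back towards the robot, passes in front of the beam.
- unit: Loose square potted transformer, grey case 100 x 100 x 42 tall, 0.5 to 0.9 kg, too wide to grasp. Origin: centre of its underside. Four brass studs, 7 tall, along its -y side. Starts within 0.1 rad of the jig's axes, centre at jig x -85 to -60, y 51 to 65. Pushed to +x, it meets the post near its far side's left end; a push near the right end of its -x side then turns it.
- terminals (a point): Middle of the transformer's terminal side face (-y side), 21 above its underside. It faces the robot's right at the start and must face the contact rail (jig +x) at the end.
- bar: Loose steel hold-down bar, 285 long (its y) x 28 wide (its x) x 8 thick, 0.3 kg, lying flat on the bench at the right. Origin: centre of its underside. A black grip block stands on its middle: 14 thick (along y), 30 wide (along x), its top 54 above the bar's underside; take the block by its two 14-apart faces. Both ends are alike.
- choke_a: Bystander: dark grooved cylinder, radius 34, 66 tall, upright, beyond the bar. Origin: centre of its underside.
- choke_b: Bystander: same as choke_a, farther right.
- bobbin: Bystander: empty white bobbin, radius 24, 34 tall, near the robot. Origin: centre of its underside.
- driver: Bystander: screwdriver lying at the left.
- spanner: Bystander: spanner lying at the left.
- flask: Bystander: white bottle, radius 28, 130 tall, far left. Origin: centre of its underside.
There are look-alikes about, which are no part of the job. Leave any green look-alike of the unit alone.

How it is judged:
By the outcome, as a careful person would: the job done as asked, in the order asked, and still so for the second after the job is handed in, with the robot touching nothing.
It also fails if it takes over 72 s, if anything falls off the work surface, if the arm or the gripper's body presses on something with over 40 N, if the wrist force passes 120 N, or if a joint passes its speed limit or range.

## Robot

A 6-joint arm with a two-finger parallel gripper is mounted at the origin on the work surface. World frame = base frame: x ahead of the robot, y to its left, z up, the work surface at z = 0. Lengths are in m, angles in rad, forces in N, time in s.
With the tool pointing down it reaches from about 0.25 to 0.725 m from the base axis. Payload 4 kg.
Tool frame: the origin (TCP) lies midway between the tips of the shut fingers; the grasp point (between the pads) lies 19 mm behind it; y points along the fingers, x is the direction in which the jaws open and shut, and the axes are right-handed (so a half turn about y gives the same grasp; the last joint's range is limited). The gripper opens to 85 mm and grips with 20 to 120 N. Pads are 22 mm wide; open, the fingers measure 114 mm over their backs; the gripper's body (76 mm by 85 mm) begins 54 mm behind the grasp point. The pads swing forward as they close: fully open they stand 13 mm farther back than shut.
Start: joints at [-1.168, 0.241, 0.005, 1.335, 0, 1.571], TCP at [0.196, -0.46, 0.231] pointing down, gripper open.
Joint ranges: [-2.72, 2.72], [-1.05, 1.87], [-1.09, 1.28], [-1.99, 2.15], [-1.42, 1.44], [-3.14, 3.14]. Speed limits (rad/s): [2.79, 2.79, 3.14, 3.14, 3.14, 3.14].

## Interface

Orientations are given as a unit quaternion [x, y, z, w].
In Python, from workcell import bot gives the robot as it stands. The module is installed in compiled form; this text tells all that it offers.
- The arm moves only by the shell command python3 -m inch 'ROWS'. ROWS is text: rows parted by semicolons, each of 7 numbers parted by spaces: the turn, a rotation vector about the tool's x, y, z in degrees, then the shift along the tool's x, y, z in mm, then the closure, from 0 (fully open) to 1 (shut). In form: ax ay az dx dy dz fingers; .... A call has 1 to 12 rows; each row shifts and turns the commanded pose from where the row before left it, along the tool's axes as they then stand; what a row does not reach is not made up. A row lasts 1/8 s, in which the tool goes at most 62.5 mm and 10.7 degrees, less where a joint would pass 70% of its speed; a pose out of reach is approached as far as the arm can. A call with a gripper value outside its range is refused whole. The fingers move at their own pace and stop on an object; the grip force is fixed at half the most. Time passes only in rows, so rows that do not move let the fingers close. It gives the time, the measured TCP pose, the force and the opening at its end, in the units of the state.
- bot.get_obs(): the state, without advancing time (a new reading comes with each control period).
- bot.camera(name): name is "scene" or "top" or "wrist"; returns a dict with "color" (480x640x3 uint8, blue, green, red), "fx", "fy", "cx", "cy" (pixels), "extrinsics" (4x4, takes a point from world to camera coordinates). Camera axes: x right, y up, looking along -z (the intrinsics and any distortion apply to the point x, -y, -z); pixel columns grow to the right and rows downward; lengths in m; the calibration is good to about 2 mm. A picture is of the moment at which its call begins. There is no depth.
- bot.job_done(): hands the job in, once; it reports no verdict.
Trained networks look in the newest picture that a camera, given by its name, has taken for a name from the list of things; names that differ only in an ending like _2 or _b are one class to them, and where a whole thing is asked for, a point or a joint stands for the part that bears it (a point fixed in the world has none). Each returns a list of dicts, best first, with "conf" (0 to 1); they miss things now and then, are a little off and sometimes report something else, mostly with a low value. They report only what shows in the picture. A call takes as long as a camera call. They do not tell look-alikes from the thing itself.
- bot.look_for(name, camera): "extent" ([left, top, right, bottom] in pixels, round what is visible of it).
- bot.cut_out(name, camera): "region" (480x640 bool, what is visible of it) and "extent" ([left, top, right, bottom] in pixels, round what is visible of it).
- bot.spot_point(name, camera): "point" ([column, row] in pixels: a listed point, or the origin of a listed thing).
The state is a dict: "clock": time; "joint_pos": joint angles; "joint_vel": joint speeds; "tau": joint torques, N m; "eef_pos": TCP position; "tool_rot": TCP orientation; "ft_force": force on the tool from outside, world axes, zero at the start; "ft_torque": the same for the moment, N m; "grip_width": finger opening in m.
Only numpy, scipy, OpenCV 4.12 (cv2) and the standard library are available. Lean on these libraries where they do the work, as an engineer would, in place of code of your own. Each camera call takes 0.05 s, during which the arm holds its last target.

## Working session

There is one attempt and no reset: what is moved stays moved. The work goes in short steps, Python scripts to look and compute and a shell command to move; the robot and the scene stay as the last step left them, time stands still between calls to the robot, and variables do not carry over. Pictures are saved under pics/ and viewed, and the job is handed in when it is done.

```bash
mkdir -p pics; ls; python3 - <<'E'
from workcell import bot
import cv2
o=bot.get_obs()
print(o)
for n in ["scene","top","wrist"]:
    c=bot.camera(n); cv2.imwrite(f"pics/{n}0.png",c["color"]); print(n,c["fx"],c["fy"],c["cx"],c["cy"],c["extrinsics"].round(4).tolist(),[k for k in c])
E
```

```text
pics
{'clock': 0.0, 'joint_pos': array([-1.16802665e+00,  2.41420422e-01,  3.70255398e-03,  1.33522152e+00,
        3.47469643e-05,  1.57080497e+00]), 'joint_vel': array([-8.53697299e-04, -7.00428336e-04,  3.28930097e-04, -7.59855511e-05,
        4.44332205e-04, -4.50566650e-04]), 'tau': array([ 7.76320644e-05, -3.72317219e+01,  2.52408117e+01,  1.70350971e-02,
        4.91006097e-05,  7.88007611e-06]), 'eef_pos': array([ 0.19573814, -0.45938563,  0.23040099]), 'tool_rot': array([-0.5894784 ,  0.39050974, -0.38925907,  0.59033443]), 'ft_force': array([ 0.01199594, -0.22597121, -0.06786502]), 'ft_torque': array([-0.02419629,  0.04108646, -0.00445688]), 'grip_width': 0.08575157181893121}
scene 565.8758784936085 565.8758784936085 309.7992266130311 250.8654928730358 [[0.026, 0.9996, 0.0136, -0.0603], [-0.7437, 0.0103, 0.6685, 0.3305], [0.668, -0.0275, 0.7436, -1.5815], [0.0, 0.0, 0.0, 1.0]] ['color', 'fx', 'fy', 'cx', 'cy', 'extrinsics']
top 529.023124451822 529.023124451822 317.6754248466167 239.119230867713 [[0.0125, -0.9997, -0.0188, 0.0595], [0.9928, 0.0102, 0.1195, -0.5105], [-0.1193, -0.0202, 0.9927, -1.4093], [0.0, 0.0, 0.0, 1.0]] ['color', 'fx', 'fy', 'cx', 'cy', 'extrinsics']
wrist 425.3940665548538 425.3940665548538 326.9197541056445 237.56551237202592 [[0.3917, -0.9201, -0.0018, -0.5003], [0.8841, 0.3769, -0.2761, 0.0348], [0.2547, 0.1066, 0.9611, -0.379], [0.0, 0.0, 0.0, 1.0]] ['color', 'fx', 'fy', 'cx', 'cy', 'extrinsics']
```

View pics/scene0.png

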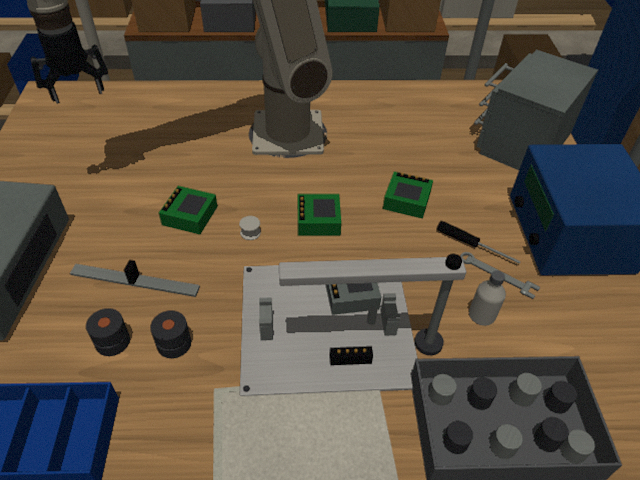

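View pics/top0.png

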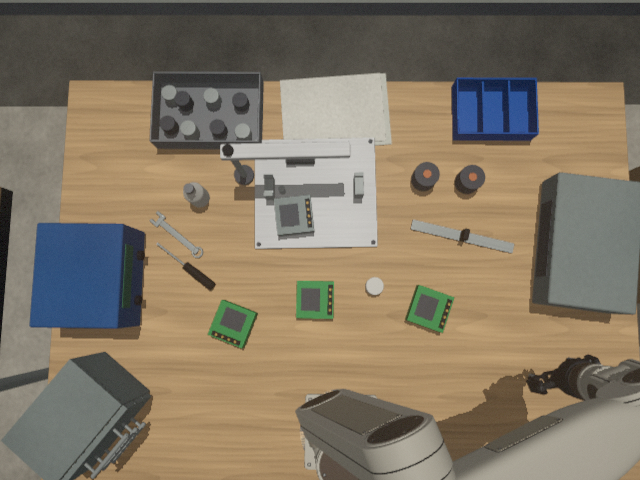

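View pics/wrist0.png

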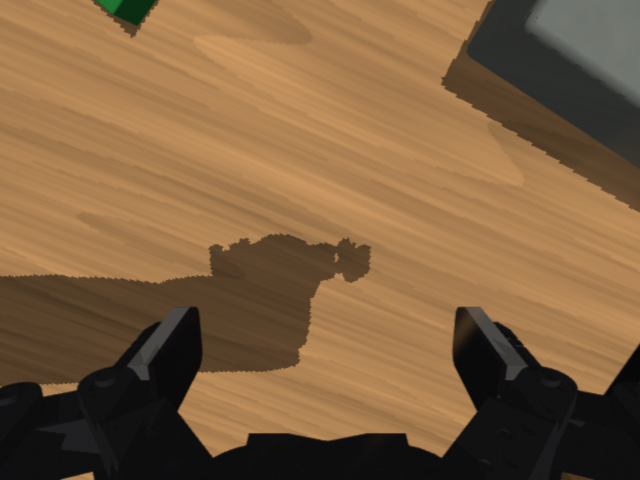

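```bash
cat > h.py <<'E'
import numpy as np, cv2
from workcell import bot
from scipy.spatial.transform import Rotation as R
def proj(c,P):
    P=np.atleast_2d(P); E=c["extrinsics"]; q=P@E[:3,:3].T+E[:3,3]
    return np.c_[c["cx"]+c["fx"]*q[:,0]/-q[:,2], c["cy"]-c["fy"]*q[:,1]/-q[:,2]]
def back(c,uv,z):
    uv=np.atleast_2d(uv).astype(float); E=c["extrinsics"]; 
    d=np.c_[(uv[:,0]-c["cx"])/c["fx"],-(uv[:,1]-c["cy"])/c["fy"],-np.ones(len(uv))]@E[:3,:3]
    o=-E[:3,:3].T@E[:3,3]
    return o+d*((z-o[2])/d[:,2])[:,None]
def crop(img,x0,y0,x1,y1,name,s=4):
    cv2.imwrite("pics/"+name,cv2.resize(img[y0:y1,x0:x1],None,fx=s,fy=s,interpolation=cv2.INTER_CUBIC))
def draw(c,img,pts,col=(0,0,255),closed=True):
    cv2.polylines(img,[np.round(proj(c,pts)*16).astype(int)],closed,col,1,cv2.LINE_AA,4)
E
python3 - <<'E'
from h import *
t=cv2.imread("pics/top0.png"); s=cv2.imread("pics/scene0.png")
crop(t,215,125,390,260,"t1.png",4.5); crop(s,230,240,430,400,"s1.png",3.7); crop(t,400,140,525,270,"t2.png",4.5)
crop(s,60,250,215,370,"s2.png",5)
c=bot.camera("top"); print(bot.spot_point("bar","top"),bot.spot_point("unit","top"),bot.spot_point("seat_left","top"),bot.spot_point("seat_right","top"),bot.spot_point("post","top"))
E
```

```text
[{'point': [460.3, 233.6], 'conf': 0.76}] [{'point': [230.1, 323.1], 'conf': 0.95}, {'point': [429.1, 312.1], 'conf': 0.85}, {'point': [317.4, 298.1], 'conf': 0.77}, {'point': [294.2, 216.3], 'conf': 0.58}, {'point': [269.2, 186.0], 'conf': 0.23}] [{'point': [269.1, 185.6], 'conf': 0.92}, {'point': [176.5, 235.3], 'conf': 0.55}, {'point': [356.9, 187.2], 'conf': 0.28}] [{'point': [357.6, 188.7], 'conf': 0.8}] [{'point': [299.2, 165.8], 'conf': 0.66}, {'point': [280.0, 190.9], 'conf': 0.55}]
```

View pics/t1.png

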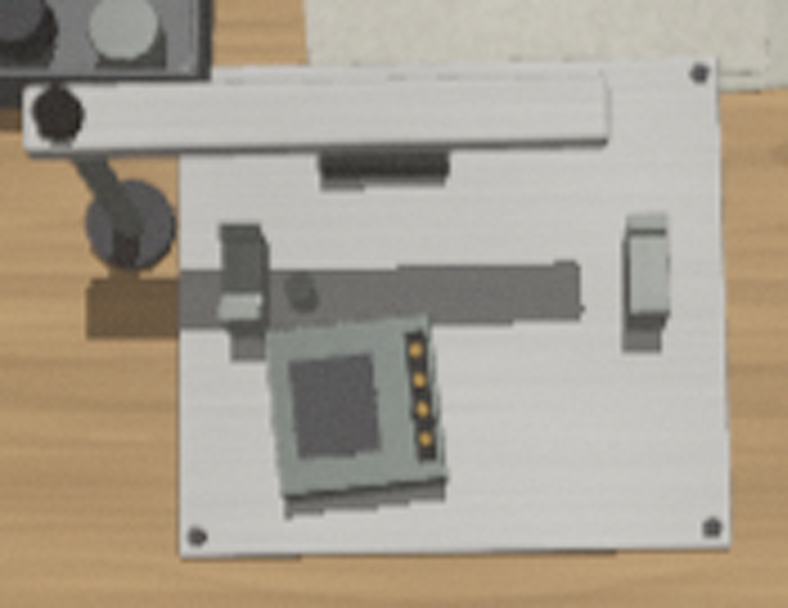

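View pics/s1.png

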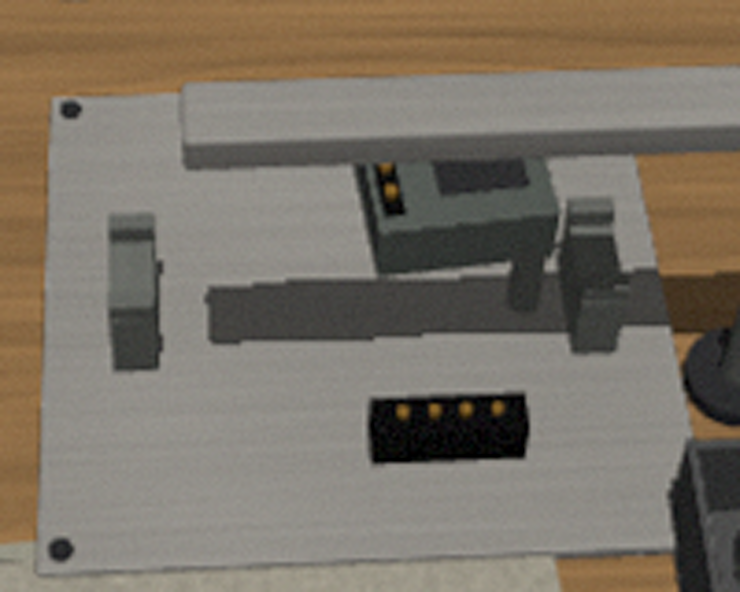

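View pics/t2.png

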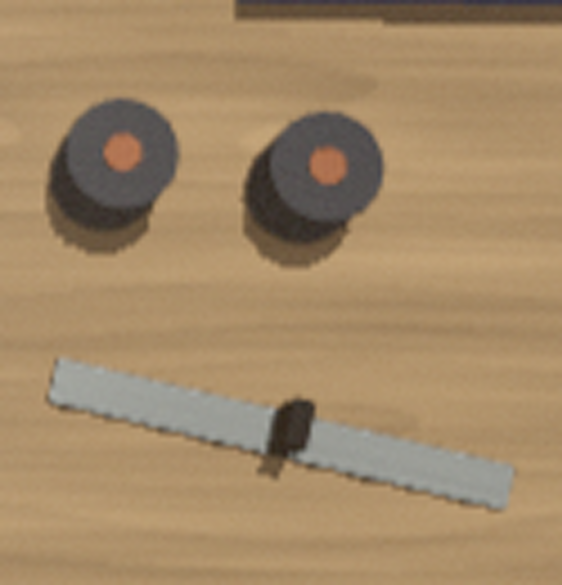

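View pics/s2.png

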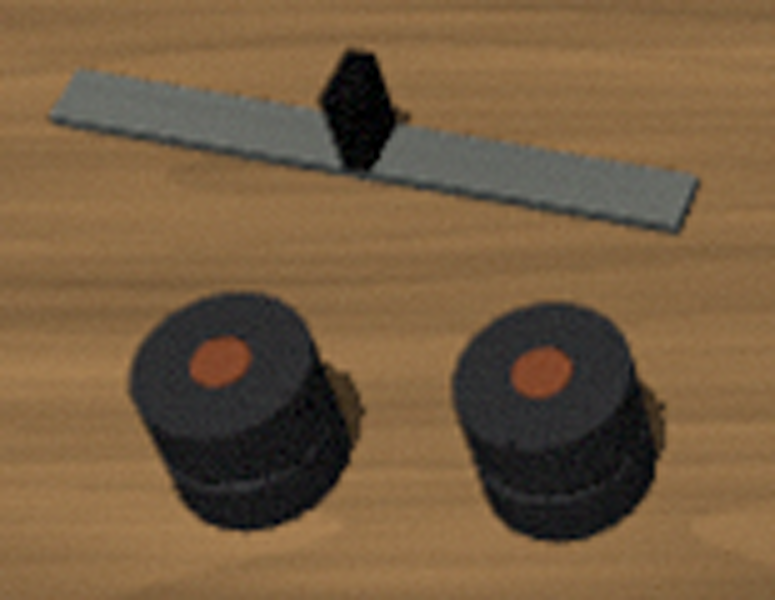

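```bash
cat > fit.py <<'E'
from h import *
from scipy.optimize import least_squares
import pickle
T=bot.camera("top"); S=bot.camera("scene")
u=lambda p,s,x0,y0:(np.array(p,float)+.5)/s-.5+[x0,y0]
tj=u([(717,58),(730,547),(181,557)],4.5,215,125); Pj=np.array([(155,-170,10),(-155,-170,10),(-155,170,5)])/1e3
sj=u([(50,98),(38,573),(371,463),(525,457)],3.7,230,240); Qj=np.array([(-155,-170,10),(155,-170,5),(102,0,10),(102,80,10)])/1e3
def tf(p,P):
    c,s=np.cos(p[2]),np.sin(p[2]); P=np.atleast_2d(P); return np.c_[p[0]+c*P[:,0]-s*P[:,1],p[1]+s*P[:,0]+c*P[:,1],P[:,2]]
def fit(p0,L):
    return least_squares(lambda p:np.concatenate([(proj(c,tf(p,P))-m).ravel() for c,m,P in L]),p0)
r=fit([.55,.05,0],[(T,tj,Pj),(S,sj,Qj)]); J=r.x; print("J",J,r.fun.round(1))
tu=u([(267,332),(430,316),(447,480),(286,495)],4.5,215,125); U=np.array([(50,50,52),(50,-50,52),(-50,-50,52),(-50,50,52)])/1e3
r=fit([.5,.1,0],[(T,tu,U)]); Un=r.x; print("U",Un,r.fun.round(1))
tb=u([(60,357),(515,465),(502,510),(48,404)],4.5,400,140);B=np.array([(14,142.5,8),(14,-142.5,8),(-14,-142.5,8),(-14,142.5,8)])/1e3
sb=u([(75,68),(698,178),(680,234),(50,122)],5,60,250); B2=np.array([(-14,-142.5,8),(-14,142.5,8),(14,142.5,4),(14,-142.5,4)])/1e3
r=fit([.4,-.3,0],[(T,tb,B),(S,sb,B2)]); Bn=r.x; print("B",Bn,r.fun.round(1))
c,s=np.cos(J[2]),np.sin(J[2]); d=Un[:2]-J[:2]; print("unit in jig",c*d[0]+s*d[1],-s*d[0]+c*d[1],Un[2]-J[2])
pickle.dump((J,Un,Bn),open("pose.pkl","wb"))
t=cv2.imread("pics/top0.png");s_=cv2.imread("pics/scene0.png")
def box(x0,x1,y0,y1,z): return np.array([(x0,y0,z),(x1,y0,z),(x1,y1,z),(x0,y1,z)])/1e3
for c,im in((T,t),(S,s_)):
    for b,col in [(box(-155,155,-170,170,10),(0,0,255)),(box(80,102,0,80,40),(0,255,0)),(box(-10,30,113,137,58),(255,0,0)),(box(-10,30,-132,-108,58),(255,0,0)),(box(-20,40,-132,-108,70),(255,0,255)),(box(37,73,-90,220,242),(0,255,255)),
       (np.array([(4+9*np.cos(a),91+9*np.sin(a),50) for a in np.linspace(0,6,20)])/1e3,(0,255,255))]:
        draw(c,im,tf(J,b),col)
    draw(c,im,tf(Un,U),(0,0,255)); draw(c,im,tf(Bn,B),(0,0,255)); draw(c,im,tf(Bn,box(-15,15,-7,7,54)),(0,255,0))
crop(t,215,125,390,260,"t3.png",4.5); crop(s_,230,240,430,400,"s3.png",3.7); crop(t,400,190,525,270,"t4.png",4.5); crop(s_,60,250,215,310,"s4.png",5)
E
python3 fit.py
```

```text
J [0.64425092 0.07598137 0.02900494] [-0.  -0.4  0.4  0.1 -0.6  0.3  0.2 -1.  -0.3  0.8 -0.1 -0.   0.  -0.1]
U [0.5730695  0.12957539 0.11620644] [-0.   0.2  0.4 -0.2  0.4 -0.3 -0.8  0.3]
B [ 0.52673404 -0.33160633 -0.22761986] [-0.5 -0.3  0.  -0.2  0.9 -0.4 -0.1 -1.1  0.6 -0.2  0.1 -0.8 -0.4 -0.6
  0.  -0.2]
unit in jig -0.06959721399961426 0.05563580418820527 0.08720150174892335
```

View pics/t3.png

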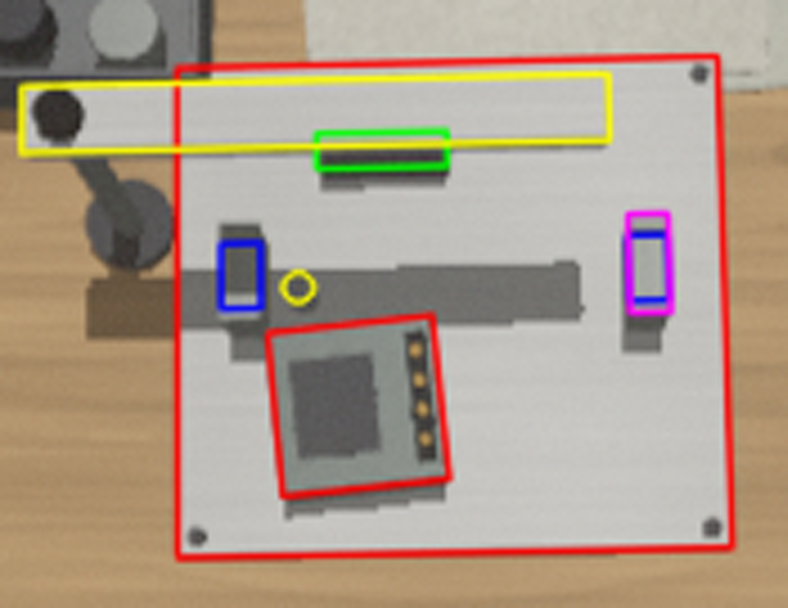

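View pics/s3.png

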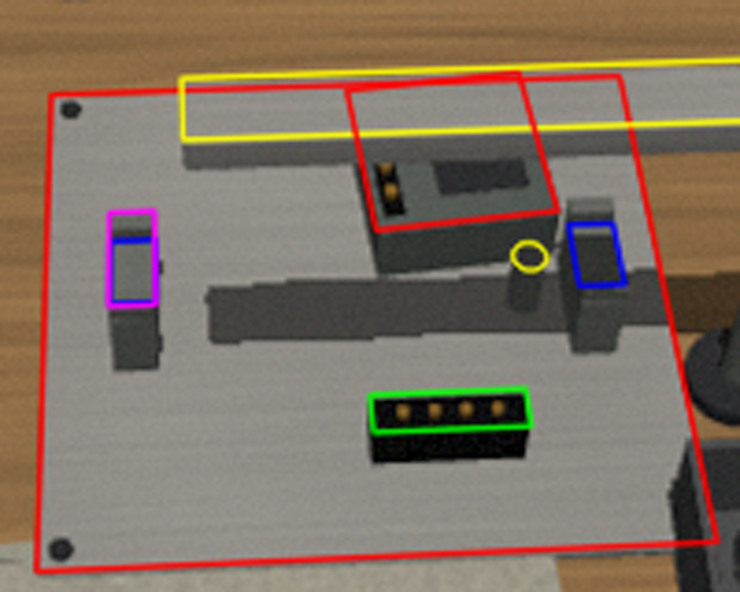

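View pics/t4.png

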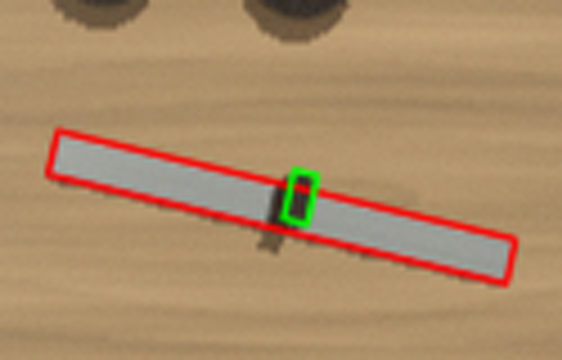

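View pics/s4.png

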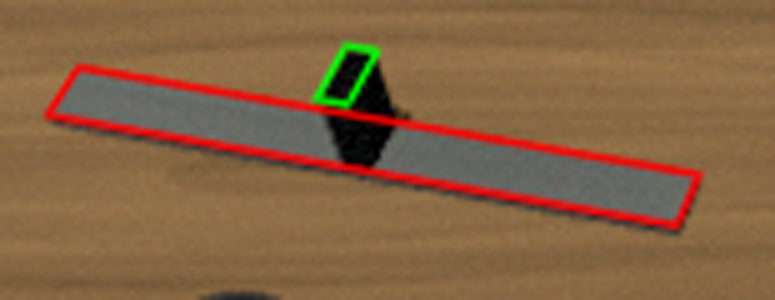

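```bash
cat >> h.py <<'E'
import pickle
def jw(J,p):  # jig mm -> world m
    c,s=np.cos(J[2]),np.sin(J[2]); p=np.array(p,float)/1e3
    return np.array([J[0]+c*p[0]-s*p[1],J[1]+s*p[0]+c*p[1],p[2]])
def wj(J,p):
    c,s=np.cos(J[2]),np.sin(J[2]); d=np.array(p)[:2]-J[:2]
    return np.array([c*d[0]+s*d[1],-s*d[0]+c*d[1],p[2]])*1e3
def tool(yaw,tilt,flip=1):
    # tool y = fingers, x = jaw along local y (flip sign); leaning back by tilt deg
    t=np.radians(tilt); x=np.array([np.cos(yaw),np.sin(yaw),0]); y=np.array([-np.sin(yaw),np.cos(yaw),0])
    a=np.sin(t)*x-np.cos(t)*np.array([0,0,1]); X=flip*y
    return R.from_matrix(np.c_[X,a,np.cross(X,a)])
def rows(pos,rot,p1,r1,f,n=None):
    """straight move, n rows"""
    d=np.array(p1)-pos; rv=(rot.inv()*r1).as_rotvec(degrees=True)
    n=n or int(max(np.ceil(np.linalg.norm(d)*1e3/55),np.ceil(np.linalg.norm(rv)/9.5),1))
    out=[]
    for i in range(n):
        rr=rot*R.from_rotvec(rv*i/n,degrees=True)
        s=rr.inv().apply(d/n)*1e3
        out.append(" ".join(f"{v:.1f}" for v in np.r_[rv/n,s])+f" {f}")
    print(n,"; ".join(out))
def cur():
    o=bot.get_obs(); return o["eef_pos"],R.from_quat(o["tool_rot"]),o
E
python3 - <<'E'
from h import *
J,U,B=pickle.load(open("pose.pkl","rb"))
p,r,o=cur(); print(r.as_matrix().round(3))
for fl in (1,-1):
    r1=tool(J[2],32,fl); print(fl,(r.inv()*r1).as_rotvec(degrees=True))
E
```

```text
[[ 0.392 -0.     0.92 ]
 [-0.92   0.     0.392]
 [-0.    -1.    -0.   ]]
1 [  -8.29872347 -153.04139208  -43.88445657]
-1 [31.62312289 20.85148832 -5.98005701]
```

```bash
python3 - <<'E'
from h import *
J,U,B=pickle.load(open("pose.pkl","rb"))
p,r,o=cur()
rows(p,r,jw(J,(-160,54,130)),tool(J[2],32,-1),1,12)
E
```

```text
12 2.6 1.7 -0.5 -35.5 8.4 41.1 1; 2.6 1.7 -0.5 -36.8 10.0 39.6 1; 2.6 1.7 -0.5 -38.1 11.4 38.0 1; 2.6 1.7 -0.5 -39.3 12.8 36.2 1; 2.6 1.7 -0.5 -40.5 14.1 34.4 1; 2.6 1.7 -0.5 -41.6 15.3 32.5 1; 2.6 1.7 -0.5 -42.7 16.3 30.5 1; 2.6 1.7 -0.5 -43.8 17.3 28.4 1; 2.6 1.7 -0.5 -44.8 18.2 26.2 1; 2.6 1.7 -0.5 -45.7 19.0 24.0 1; 2.6 1.7 -0.5 -46.5 19.6 21.7 1; 2.6 1.7 -0.5 -47.3 20.1 19.4 1
```

```bash
python3 -m inch '2.6 1.7 -0.5 -35 8 41 1; 2.6 1.7 -0.5 -37 10 40 1; 2.6 1.7 -0.5 -38 11 38 1; 2.6 1.7 -0.5 -39 13 36 1; 2.6 1.7 -0.5 -41 14 34 1; 2.6 1.7 -0.5 -42 15 32 1; 2.6 1.7 -0.5 -43 16 31 1; 2.6 1.7 -0.5 -44 17 28 1; 2.6 1.7 -0.5 -45 18 26 1; 2.6 1.7 -0.5 -46 19 24 1; 2.6 1.7 -0.5 -46 20 22 1; 2.6 1.7 -0.5 -47 20 19 1'
cat > to.py <<'E'
import sys
from h import *
J,U,B=pickle.load(open("pose.pkl","rb"))
p,r,o=cur()
a=[float(v) for v in sys.argv[1:]]   # jx jy jz tilt f [n]
print("now jig",wj(J,p).round(1),"F",o["ft_force"].round(1),"w",round(o["grip_width"],4),"t",round(o["clock"],2))
rows(p,r,jw(J,a[:3]),tool(J[2],a[3],-1),a[4],int(a[5]) if len(a)>5 else None)
E
python3 to.py -155 54 24 32 1
```

```text
clock: 2.05
eef_pos: [0.4858, 0.0629, 0.13]
tool_rot: [-0.364, 0.324, -0.575, 0.657]
ft_force: [0.1, 0.2, -0.2]
grip_width: 0.0003
now jig [-158.8   -8.5  130. ] F [ 0.1  0.2 -0.2] w 0.0003 t 2.05
3 0.1 1.5 -1.1 -20.4 31.9 -15.8 1.0; 0.1 1.5 -1.1 -20.5 31.5 -16.4 1.0; 0.1 1.5 -1.1 -20.7 31.1 -17.0 1.0
```

```bash
python3 -m inch '0 1.5 -1 -20 32 -16 1; 0 1.5 -1 -20 32 -16 1; 0 1.5 -1 -20 31 -17 1; 0 0 0 0 0 0 1'
python3 to.py -155 54 24 32 1
```

```text
clock: 2.55
eef_pos: [0.49, 0.058, 0.0203]
tool_rot: [-0.365, 0.33, -0.577, 0.652]
ft_force: [0.0, -0.6, 0.7]
grip_width: 0.0001
now jig [-154.7  -13.5   20.3] F [ 0.  -0.6  0.7] w 0.0001 t 2.55
2 0.5 2.0 -1.6 -33.6 0.2 3.2 1.0; 0.5 2.0 -1.6 -33.7 -0.7 2.0 1.0
```

```bash
python3 - <<'E'
from h import *
p,r,o=cur(); print(o["joint_pos"].round(3),o["tau"].round(1)); print(r.as_matrix().round(3))
for n in ("top","scene"):
    cv2.imwrite(f"pics/{n}5.png",bot.camera(n)["color"])
E
```

```text
[ 0.11   0.236 -0.909 -0.117  0.012  3.141] [ -0.  -25.6  15.2  -4.5   0.    0. ]
[[ 0.117  0.512  0.851]
 [-0.993  0.069  0.095]
 [-0.01  -0.856  0.516]]
```

View pics/top5.png

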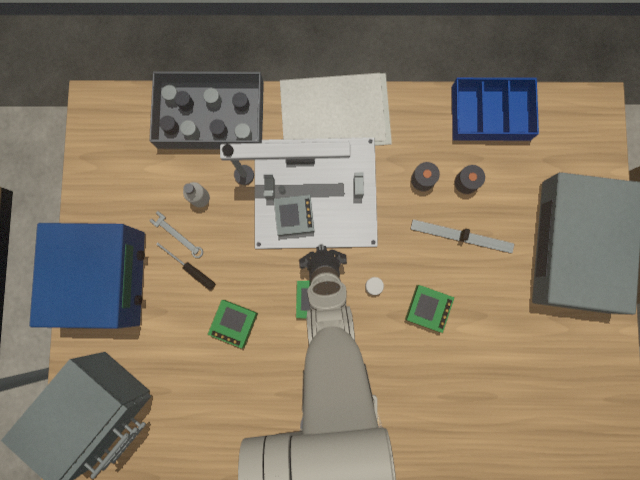

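View pics/scene5.png

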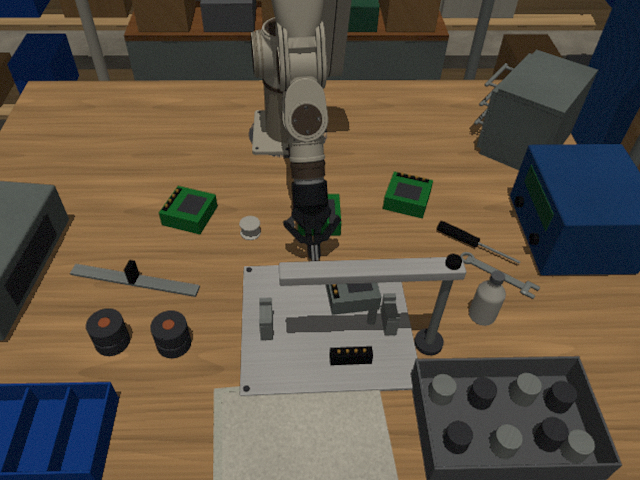

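```bash
python3 -m inch '0 -10 0 0 -40 0 1; 0 -10.5 0 0 -40 0 1; 0 -10.5 0 0 -20 0 1; 0 -10.5 0 0 0 0 1; 0 -10.5 0 0 0 0 1; 0 -10.5 0 0 0 0 1; 0 -10.5 0 0 0 0 1; 0 -10.5 0 0 0 0 1; 0 -10.5 0 0 0 0 1; 0 -10.5 0 0 0 0 1; 0 -10.5 0 0 0 0 1; 0 -10.5 0 0 0 0 1'
python3 -m inch '0 -10.5 0 0 0 0 1; 0 -10.5 0 0 0 0 1; 0 -10.5 0 0 0 0 1; 0 -10.5 0 0 0 0 1;0 -10.5 0 0 0 0 1; 0 0 0 0 0 0 1'
sed -i 's/a\[3\],-1)/a[3],1)/' to.py
python3 to.py -152 54 80 25 1
python3 -c "
from h import *
print(cur()[2]['joint_pos'].round(3))"
```

```text
clock: 4.15
eef_pos: [0.4421, 0.0515, 0.1117]
tool_rot: [0.679, 0.435, -0.058, -0.588]
ft_force: [0.9, 0.1, 0.2]
grip_width: 0.0001
clock: 4.9
eef_pos: [0.442, 0.0515, 0.1113]
tool_rot: [0.585, 0.649, -0.35, -0.338]
ft_force: [-0.7, 0.7, 0.4]
grip_width: -0.0001
now jig [-202.9  -18.6  111.3] F [-0.7  0.7  0.4] w -0.0001 t 4.9
2 3.4 1.0 1.5 34.3 28.6 -14.6 1.0; 3.4 1.0 1.5 35.3 26.8 -15.6 1.0
[ 0.106 -0.092 -0.897  0.211  0.014  0.032]
```

```bash
python3 -m inch '3.4 1 1.5 34 28 -15 1; 3.4 1 1.5 35 27 -15 1; 0 0 0 0 0 0 1'; python3 to.py -140 54 23 25 1 3
```

```text
clock: 5.28
eef_pos: [0.4922, 0.1281, 0.0784]
tool_rot: [0.585, 0.606, -0.387, -0.375]
ft_force: [-0.5, -0.1, 0.3]
grip_width: 0.0004
now jig [-150.4   56.5   78.4] F [-0.5 -0.1  0.3] w 0.0004 t 5.28
3 -0.1 0.1 0.0 -0.8 18.2 4.6 1.0; -0.1 0.1 0.0 -0.8 18.2 4.6 1.0; -0.1 0.1 0.0 -0.8 18.2 4.6 1.0
```

```bash
python3 -m inch '0 0 0 -1 18 4.6 1; 0 0 0 -1 18 4.6 1; 0 0 0 0 18 4.6 1; 0 0 0 0 0 0 1'; python3 to.py -111 54 23 25 1 5
python3 - <<'E'
from h import *
c=bot.camera("top"); crop(c["color"],215,125,390,260,"t6.png",4.5)
E
```

```text
clock: 5.78
eef_pos: [0.4977, 0.1221, 0.0223]
tool_rot: [0.586, 0.604, -0.388, -0.376]
ft_force: [-1.1, 0.1, 0.3]
grip_width: 0.0003
now jig [-145.1   50.3   22.3] F [-1.1  0.1  0.3] w 0.0003 t 5.78
5 -0.1 0.0 -0.0 0.7 2.7 -6.3 1.0; -0.1 0.0 -0.0 0.7 2.7 -6.3 1.0; -0.1 0.0 -0.0 0.7 2.7 -6.3 1.0; -0.1 0.0 -0.0 0.7 2.7 -6.3 1.0; -0.1 0.0 -0.0 0.7 2.7 -6.3 1.0
```

View pics/t6.png

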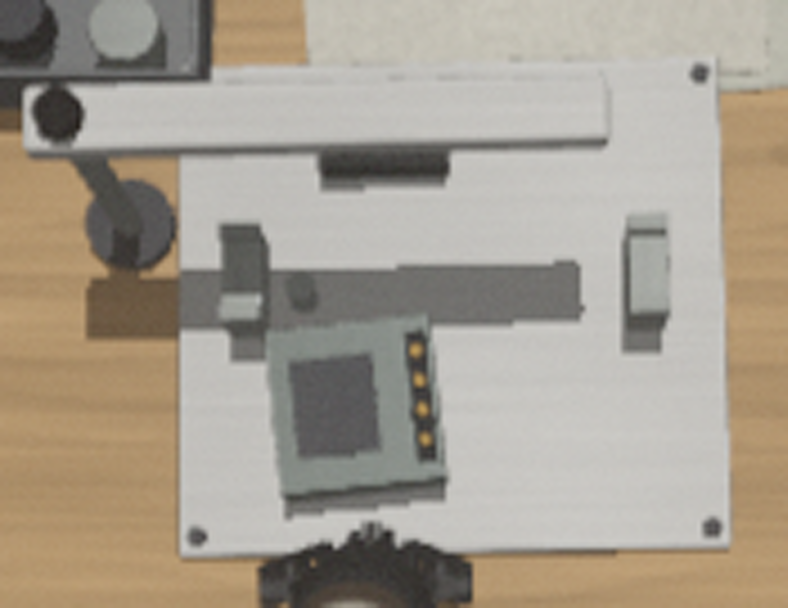

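```bash
python3 -m inch '0 0 0 -5 4 -9 1; 0 0 0 0 2.5 -5.5 1; 0 0 0 0 2.5 -5.5 1; 0 0 0 0 2.5 -5.5 1; 0 0 0 0 1.5 -3 1; 0 0 0 0 0 0 1'; python3 to.py -111 45 23 25 1 
python3 - <<'E'
from h import *
c=bot.camera("top"); crop(c["color"],215,125,390,260,"t7.png",4.5)
E
```

```text
clock: 6.58
eef_pos: [0.5274, 0.1181, 0.0212]
tool_rot: [0.585, 0.603, -0.391, -0.376]
ft_force: [-7.8, -1.1, 3.9]
grip_width: -0.0002
now jig [-115.6   45.5   21.2] F [-7.8 -1.1  3.9] w -0.0002 t 6.58
1 -0.7 0.2 -0.1 -0.5 0.3 -4.9 1.0
```

View pics/t7.png

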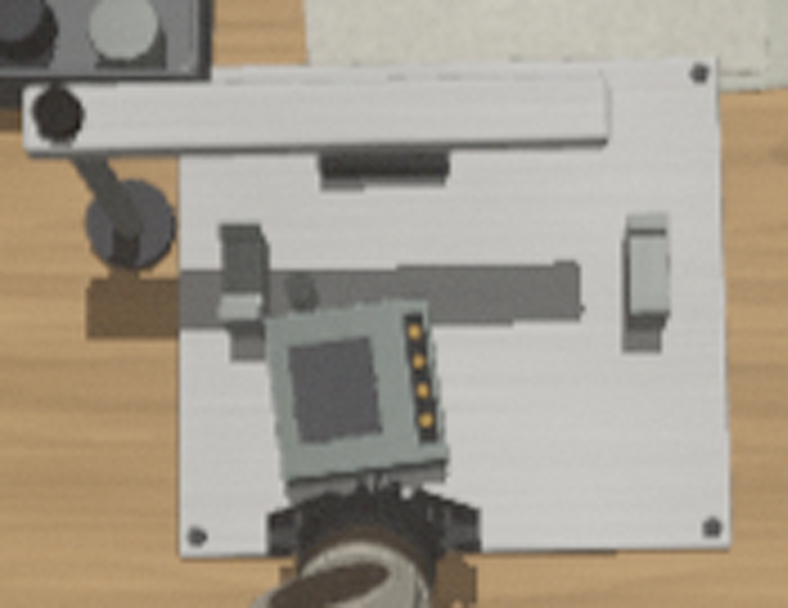

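```bash
python3 -m inch '0 0 0 0 1.5 -3.5 1; 0 0 0 0 1.5 -3 1; 0 0 0 0 0 0 1'; python3 -m inch '0 0 0 0 1 -2 1; 0 0 0 0 0 0 1';  python3 to.py -111 45 23 25 1 
python3 - <<'E'
from h import *
c=bot.camera("top"); crop(c["color"],215,125,390,260,"t8.png",4.5)
c=bot.camera("scene"); crop(c["color"],230,240,430,400,"s8.png",3.7)
E
```

```text
clock: 7.0
eef_pos: [0.5348, 0.1183, 0.0212]
tool_rot: [0.585, 0.603, -0.391, -0.376]
ft_force: [-6.6, -2.1, 1.9]
grip_width: -0.0001
clock: 7.25
eef_pos: [0.5352, 0.1184, 0.0206]
tool_rot: [0.584, 0.603, -0.392, -0.377]
ft_force: [-12.8, -1.6, 8.3]
grip_width: -0.0001
now jig [-107.8   45.6   20.6] F [-12.8  -1.6   8.3] w -0.0001 t 7.25
1 -0.9 0.3 -0.1 -0.5 -3.5 1.9 1.0
```

View pics/t8.png

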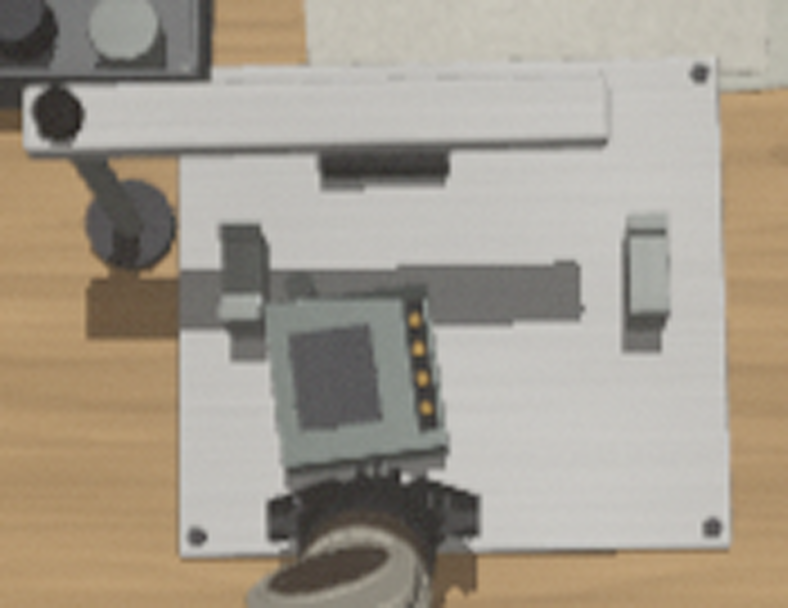

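View pics/s8.png

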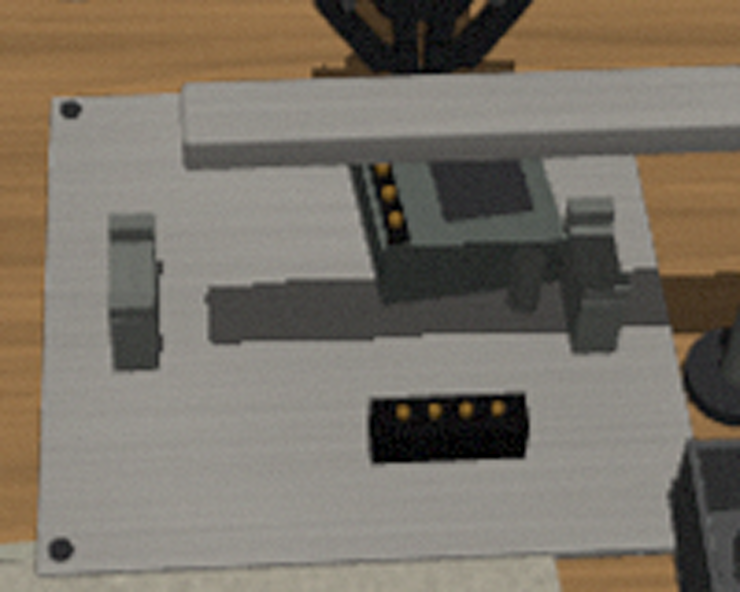

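```bash
cat > path.py <<'E'
import sys
from h import *
# th list: "th:tau"; print rows between successive TCPs, starting at current pose
J,U,B=pickle.load(open("pose.pkl","rb")); p,r,o=cur(); z=float(sys.argv[1]); tilt=float(sys.argv[2])
now=wj(J,p); print("now",now.round(1),o["ft_force"].round(1))
q=now
for a in sys.argv[3:]:
    th,tau,over=[float(v) for v in a.split(":")]; t=np.radians(th)
    C=np.array([4,91])+np.array([np.cos(t)*-(109-over)+np.sin(t)*tau, -np.sin(t)*(109-over)-np.cos(t)*tau])
    T=np.array([C[0]-9.4,C[1]-14.5,z]); d=T-q; q=T
    y=np.radians(tilt); dd=[d[1],d[0]*np.sin(y)-d[2]*np.cos(y),-d[0]*np.cos(y)-d[2]*np.sin(y)]
    print(a,"TCP",T.round(1),"rows",np.round(dd,1), "len",np.linalg.norm(d).round(1))
E
python3 to.py -122 4 23 32 1 3; python3 path.py 23 32 5:66:0 10:66:0 20:66:0 30:64:0 40:62:0 50:60:0 60:58:0 70:56:0 80:54:0 90:52:0
```

```text
now jig [-107.8   45.5   20.6] F [-13.2  -1.1   8.4] w -0.0003 t 7.35
3 -2.6 0.1 -0.0 -13.8 -2.7 4.1 1.0; -2.6 0.1 -0.0 -13.8 -2.8 3.9 1.0; -2.6 0.1 -0.0 -13.8 -3.0 3.8 1.0
now [-107.8   45.5   20.6] [-13.2  -1.1   8.4]
5:66:0 TCP [-108.2    1.3   23. ] rows [-44.3  -2.3  -0.9] len 44.4
10:66:0 TCP [-101.3   -7.4   23. ] rows [-8.7  3.7 -5.9] len 11.1
20:66:0 TCP [-85.3 -22.8  23. ] rows [-15.4   8.5 -13.6] len 22.2
30:64:0 TCP [-67.8 -33.4  23. ] rows [-10.6   9.3 -14.8] len 20.4
40:62:0 TCP [-49.  -41.1  23. ] rows [ -7.6   9.9 -15.9] len 20.2
50:60:0 TCP [-29.5 -45.6  23. ] rows [ -4.5  10.4 -16.6] len 20.1
60:58:0 TCP [ -9.7 -46.9  23. ] rows [ -1.3  10.5 -16.8] len 19.9
70:56:0 TCP [  9.9 -45.1  23. ] rows [  1.8  10.4 -16.6] len 19.7
80:54:0 TCP [ 28.9 -40.2  23. ] rows [  4.9  10.  -16. ] len 19.5
90:52:0 TCP [ 46.6 -32.5  23. ] rows [  7.7   9.4 -15.1] len 19.4
```

```bash
python3 -m inch '0 0 0 0 -6 13 1; -2.5 0 0 -14 -2 0 1; -2.5 0 0 -14 -2 0 1; -2.5 0 0 -14 -2 0 1; 0 0 0 0 0 0 1'; python3 path.py 23 32 5:66:0 10:66:0 20:66:0 30:64:0;  python3 to.py -118 2 23 32 1
```

```text
clock: 7.98
eef_pos: [0.5231, 0.0761, 0.0277]
tool_rot: [0.609, 0.628, -0.348, -0.336]
ft_force: [-0.8, -0.5, 0.3]
grip_width: -0.0001
now [-121.1    3.6   27.7] [-0.8 -0.5  0.3]
5:66:0 TCP [-108.2    1.3   23. ] rows [-2.4 10.8 -8.4] len 13.9
10:66:0 TCP [-101.3   -7.4   23. ] rows [-8.7  3.7 -5.9] len 11.1
20:66:0 TCP [-85.3 -22.8  23. ] rows [-15.4   8.5 -13.6] len 22.2
30:64:0 TCP [-67.8 -33.4  23. ] rows [-10.6   9.3 -14.8] len 20.4
now jig [-121.1    3.6   27.7] F [-0.8 -0.5  0.3] w -0.0001 t 7.97
1 0.1 0.1 -0.0 -1.6 5.6 -0.1 1.0
```

```bash
python3 -m inch '0 0 0 -2 10.5 -8.5 1; 0 0 0 -4.5 2 -3 1; 0 0 0 -4.5 2 -3 1; 0 0 0 -5 3 -4.5 1; 0 0 0 -5 3 -4.5 1; 0 0 0 -5 3 -4.5 1; 0 0 0 0 0 0 1'; python3 path.py 23 32 20:66:0  30:64:0 40:62:0 50:60:0
python3 - <<'E'
from h import *
c=bot.camera("top"); crop(c["color"],215,125,390,260,"t9.png",4.5)
E
```

```text
clock: 8.85
eef_pos: [0.562, 0.0515, 0.0233]
tool_rot: [0.609, 0.628, -0.348, -0.336]
ft_force: [-0.1, 0.2, 0.3]
grip_width: 0.0001
now [-82.9 -22.1  23.3] [-0.1  0.2  0.3]
20:66:0 TCP [-85.3 -22.8  23. ] rows [-0.7 -0.9  2.1] len 2.5
30:64:0 TCP [-67.8 -33.4  23. ] rows [-10.6   9.3 -14.8] len 20.4
40:62:0 TCP [-49.  -41.1  23. ] rows [ -7.6   9.9 -15.9] len 20.2
50:60:0 TCP [-29.5 -45.6  23. ] rows [ -4.5  10.4 -16.6] len 20.1
```

View pics/t9.png

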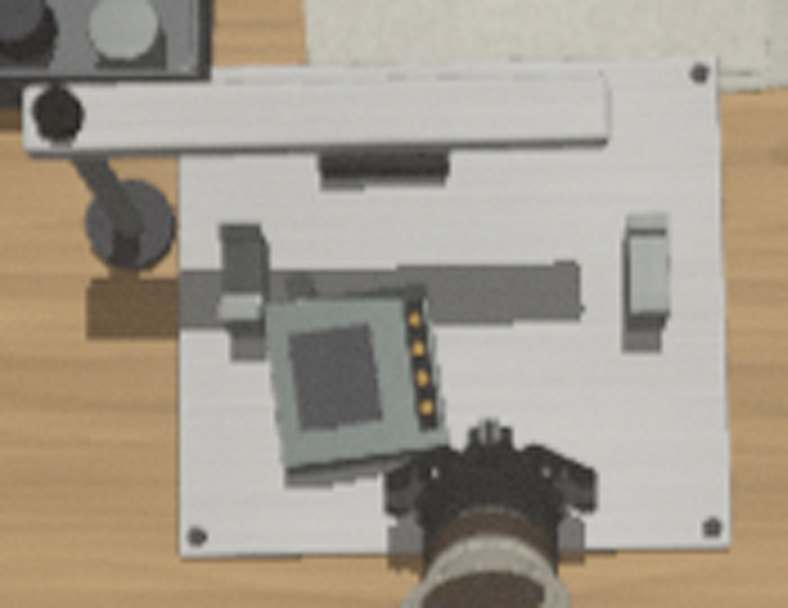

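```bash
cat > uf.py <<'E'
import sys
from h import *
from scipy.optimize import least_squares
# args: crop coords "x,y" of top-face corners: local (+,+),(+,-),(-,-),(-,+); '-' to skip
J,U0,B=pickle.load(open("pose.pkl","rb")); T=bot.camera("top")
L=np.array([(50,50),(50,-50),(-50,-50),(-50,50)]); m=[];P=[]
for a,l in zip(sys.argv[1:5],L):
    if a!='-': m.append([(float(v)+.5)/4.5-.5+o for v,o in zip(a.split(','),(215,125))]); P.append(l)
m=np.array(m);P=np.array(P)
def f(p):
    c,s=np.cos(p[2]),np.sin(p[2]); return (proj(T,[jw(J,(p[0]+c*x-s*y,p[1]+s*x+c*y,52)) for x,y in P])-m).ravel()
r=least_squares(f,[0,40,float(sys.argv[5])]); p=r.x
c,s=np.cos(p[2]),np.sin(p[2]); d=np.array([4-p[0],91-p[1]])
print("unit jig",p[:2].round(1),"yaw",np.degrees(p[2]).round(1),"res",r.fun.round(1),"post local",(c*d[0]+s*d[1]).round(1),(-s*d[0]+c*d[1]).round(1))
for n,l in (("corner--",(-50,-50)),("p-25",(-50,-25)),("corner-+",(-50,50))): print(n,(p[0]+c*l[0]-s*l[1]).round(1),(p[1]+s*l[0]+c*l[1]).round(1))
E
python3 uf.py 267,310 427,292 447,442 288,468 0.1
```

```text
unit jig [-52.7  55.6] yaw 6.8 res [-0.6 -0.4  0.3 -1.5  0.8  1.3 -0.6  0.6] post local 60.5 28.4
corner-- -96.4 0.0
p-25 -99.3 24.8
corner-+ -108.3 99.3
```

```bash
sed -i 's/C\[1\]-14.5/C[1]-6/' path.py; python3 -m inch '0 0 0 0 -10 16 1; 0 0 0 0 -10 16 1; 0 0 0 18 0 0 1; 0 0 0 19 0 0 1; 0 0 0 0 0 0 1';  python3 path.py 23 32 6:58:0 10:58:0 15:58:0 20:58:0 25:57:0 30:57:0 40:56:0 50:54:0
```

```text
clock: 9.57
eef_pos: [0.5222, 0.0889, 0.0231]
tool_rot: [0.608, 0.629, -0.348, -0.335]
ft_force: [-0.4, -1.1, -0.2]
grip_width: -0.0
now [-121.6   16.5   23.1] [-0.4 -1.1 -0.2]
6:58:0 TCP [-107.7   15.9   23. ] rows [ -0.5   7.4 -11.7] len 13.9
10:58:0 TCP [-102.7    9.    23. ] rows [-7.   2.7 -4.3] len 8.6
15:58:0 TCP [-95.7   0.8  23. ] rows [-8.2  3.7 -5.9] len 10.8
20:58:0 TCP [-88.   -6.8  23. ] rows [-7.5  4.1 -6.5] len 10.8
25:57:0 TCP [-80.1 -12.7  23. ] rows [-5.9  4.2 -6.7] len 9.9
30:57:0 TCP [-71.3 -18.9  23. ] rows [-6.1  4.7 -7.5] len 10.7
40:56:0 TCP [-52.9 -28.   23. ] rows [ -9.1   9.7 -15.6] len 20.5
50:54:0 TCP [-34.1 -33.2  23. ] rows [ -5.2  10.  -15.9] len 19.5
```

```bash
python3 -m inch '0 0 0 -0.5 7.5 -11.5 1; 0 0 0 -7 2.7 -4.3 1; 0 0 0 -8 3.7 -6 1; 0 0 0 -7.5 4 -6.5 1;  0 0 0 0 0 0 1'; python3 path.py 23 32 25:57:0
python3 - <<'E'
from h import *
c=bot.camera("top"); crop(c["color"],215,125,390,260,"t10.png",4.5)
E
```

```text
clock: 10.2
eef_pos: [0.5572, 0.0641, 0.0228]
tool_rot: [0.61, 0.627, -0.348, -0.336]
ft_force: [-0.8, -1.4, -1.0]
grip_width: -0.0
now [-87.4  -9.3  22.8] [-0.8 -1.4 -1. ]
25:57:0 TCP [-80.1 -12.7  23. ] rows [-3.4  3.7 -6.3] len 8.0
```

View pics/t10.png

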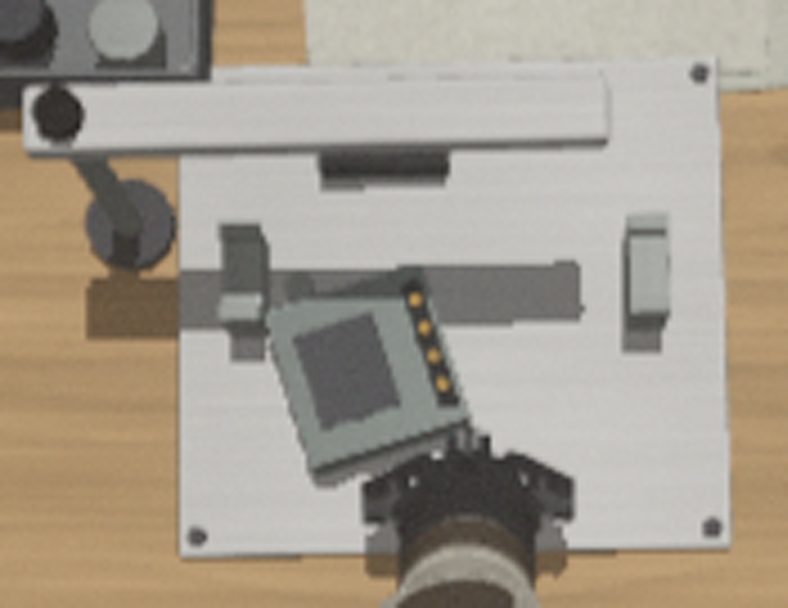

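```bash
python3 uf.py 269,322 421,270 468,415 315,470 0.3
```

```text
unit jig [-47.5  48.9] yaw 17.6 res [-1.2 -1.  -0.  -1.   1.2  1.2  0.   0.7] post local 61.8 24.6
corner-- -80.0 -13.8
p-25 -87.6 10.0
corner-+ -110.2 81.5
```

```bash
python3 path.py 23 32 16:48:0 20:48:2 25:48:2 30:47:2 35:46:2 40:45:2 45:44:2 50:43:2
```

```text
now [-87.6  -8.6  23. ] [-1.  -1.6 -0.1]
16:48:0 TCP [-96.9   8.8  23. ] rows [17.4 -5.   7.9] len 19.8
20:48:2 TCP [-89.5   3.3  23. ] rows [-5.5  3.9 -6.3] len 9.2
25:48:2 TCP [-82.1  -3.7  23. ] rows [-7.   3.9 -6.3] len 10.2
30:47:2 TCP [-74.6  -9.2  23. ] rows [-5.5  4.  -6.4] len 9.3
35:46:2 TCP [-66.7 -14.1  23. ] rows [-4.9  4.2 -6.7] len 9.3
40:45:2 TCP [-58.4 -18.3  23. ] rows [-4.2  4.4 -7. ] len 9.2
45:44:2 TCP [-49.9 -21.8  23. ] rows [-3.5  4.5 -7.2] len 9.2
50:43:2 TCP [-41.2 -24.6  23. ] rows [-2.8  4.6 -7.4] len 9.2
```

```bash
python3 -m inch '0 0 0 0 -5 8 1; 0 0 0 17 0 0 1; 0 0 0 -5.5 4 -6.3 1; 0 0 0 -7 4 -6.3 1; 0 0 0 -5.5 4 -6.4 1; 0 0 0 -5 4 -6.7 1; 0 0 0 -4 4.4 -7 1;  0 0 0 0 0 0 1'; python3 path.py 23 32 40:45:2
python3 - <<'E'
from h import *
c=bot.camera("top"); crop(c["color"],215,125,390,260,"t11.png",4.5)
E
```

```text
clock: 11.3
eef_pos: [0.5874, 0.0556, 0.0234]
tool_rot: [0.61, 0.628, -0.347, -0.335]
ft_force: [0.1, -1.6, -1.0]
grip_width: 0.0003
now [-57.4 -18.7  23.4] [ 0.1 -1.6 -1. ]
40:45:2 TCP [-58.4 -18.3  23. ] rows [ 0.4 -0.2  1.1] len 1.2
```

View pics/t11.png

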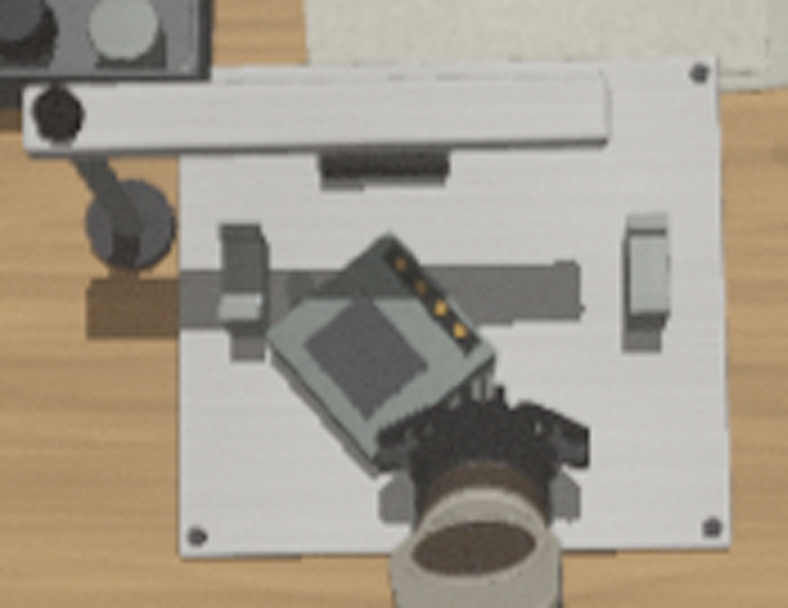

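```bash
python3 uf.py 267,342 390,234 495,352 374,475 0.7;python3 path.py 23 32 45:43:2 50:42:2 55:40:2 60:38:2 65:36:2 70:34:2 75:32:2
```

```text
unit jig [-36.4  40.8] yaw 40.9 res [-0.6  0.5 -0.4  0.3  0.8  1.   0.1 -1.9] post local 63.4 11.5
corner-- -41.4 -29.7
p-25 -57.8 -10.8
corner-+ -106.9 45.9
now [-57.8 -18.2  23.5] [-0.8 -2.2 -0.7]
45:43:2 TCP [-50.7 -21.1  23. ] rows [-2.9  4.2 -5.8] len 7.7
50:42:2 TCP [-42. -24.  23.] rows [-2.9  4.6 -7.3] len 9.1
55:40:2 TCP [-34.  -25.6  23. ] rows [-1.6  4.2 -6.8] len 8.2
60:38:2 TCP [-26.  -26.7  23. ] rows [-1.1  4.2 -6.8] len 8.1
65:36:2 TCP [-18.  -27.2  23. ] rows [-0.5  4.2 -6.8] len 8.0
70:34:2 TCP [-10.  -27.2  23. ] rows [ 0.   4.2 -6.7] len 7.9
75:32:2 TCP [ -2.2 -26.6  23. ] rows [ 0.5  4.2 -6.7] len 7.9
```

```bash
python3 -m inch '0 0 0 -2.5 4 -6 1; 0 0 0 -2 4.3 -7 1; 0 0 0 -1 4 -6.5 1; 0 0 0 0 4 -6.5 1; 0 0 0 0.5 4 -6.2 1; 0 0 0 0 0 0 1'; python3 path.py 23 32 70:31:2
python3 - <<'E'
from h import *
c=bot.camera("top"); crop(c["color"],215,125,390,260,"t12.png",4.5)
E
```

```text
clock: 12.15
eef_pos: [0.6218, 0.0454, 0.0221]
tool_rot: [0.614, 0.622, -0.351, -0.335]
ft_force: [-10.0, -18.4, 6.9]
grip_width: -0.0
now [-23.3 -29.9  22.1] [-10.  -18.4   6.9]
70:31:2 TCP [-12.9 -26.1  23. ] rows [ 3.7  4.8 -9.4] len 11.2
```

View pics/t12.png

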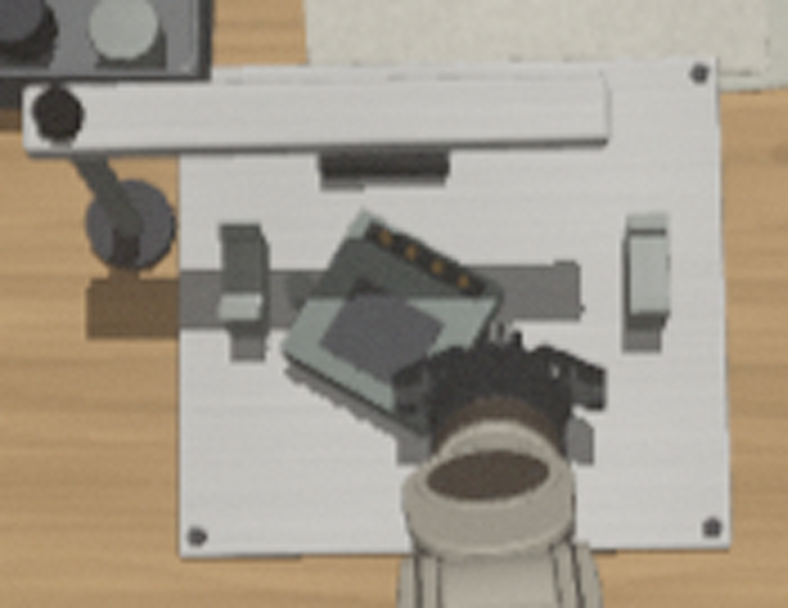

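```bash
python3 uf.py 285,350 363,212 501,290 - 1.05
python3 - <<'E'
from h import *
c=bot.camera("scene"); crop(c["color"],230,200,430,360,"s12.png",3.7)
c=bot.camera("wrist"); cv2.imwrite("pics/w12.png",c["color"])
E
```

```text
unit jig [-18.4  33.4] yaw 59.6 res [-1.1  0.5 -0.1 -0.4  1.2 -0.1] post local 61.0 9.8
corner-- -0.5 -35.0
p-25 -22.1 -22.4
corner-+ -86.8 15.6
```

View pics/s12.png

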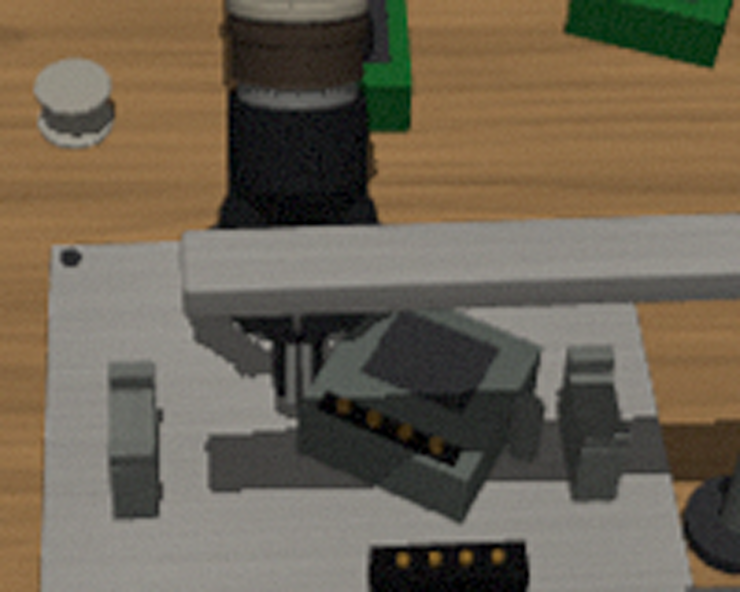

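View pics/w12.png

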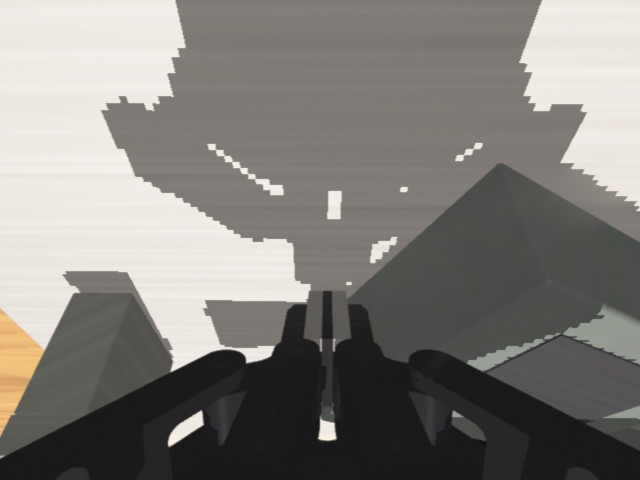

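```bash
python3 -m inch '0 0 0 -12 -6 9 1; 0 0 0 -8 -12 18 1; 0 10 0 0 -8 12 1; 0 10 0 0 0 0 1; 0 10 0 0 0 0 1; 0 10 0 0 0 0 1; 0 10 0 0 0 0 1; 0 10 0 0 0 0 1; 0 10 0 0 0 0 1; 0 10 0 0 0 0 1; 0 10 0 0 0 0 1; 0 0 0 0 0 0 1'
python3 - <<'E'
from h import *
J,U,B=pickle.load(open("pose.pkl","rb")); p,r,o=cur(); print(wj(J,p).round(1)); M=r.as_matrix(); M=R.from_rotvec([0,0,-J[2]]).as_matrix()@M; print(M.round(3),o["joint_pos"].round(2))
c=bot.camera("top"); crop(c["color"],215,125,390,260,"t13.png",4.5)
E
```

```text
clock: 13.85
eef_pos: [0.5788, 0.0323, 0.025]
tool_rot: [-0.676, -0.209, -0.184, 0.682]
ft_force: [0.2, 0.4, 0.0]
grip_width: -0.0004
[-66.7 -41.8  25. ]
[[ 0.846  0.534 -0.007]
 [ 0.007  0.002  1.   ]
 [ 0.534 -0.846 -0.002]] [ 0.06  0.34 -0.72 -0.05 -0.02  1.59]
```

View pics/t13.png

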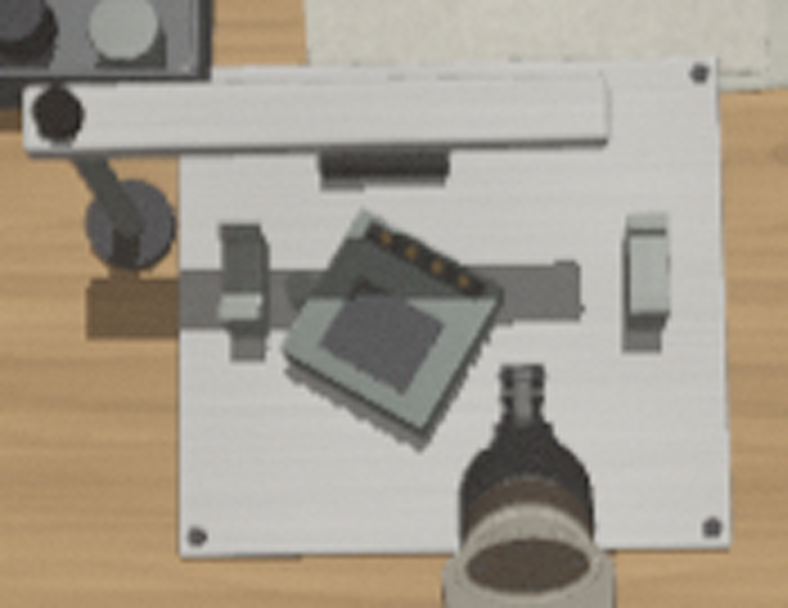

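```bash
python3 uf.py 285,350 363,212 501,291 421,430 1.05
sed -i 's/C\[0\]-9.4,C\[1\]-6,z/C[0]-6,C[1]-11,z/; s/dd=\[.*\]$/dd=[d[0]*np.cos(y)+d[2]*np.sin(y),d[0]*np.sin(y)-d[2]*np.cos(y),d[1]]/' path.py; python3 path.py 25 32 58:42:-6 60:42:0 65:42:1 70:41:2 75:40:2 80:39:2 85:38:2 90:36:2
```

```text
unit jig [-18.1  34. ] yaw 59.1 res [-1.3  0.2 -0.1 -0.5  1.  -0.2  0.4  0.5] post local 60.3 10.3
corner-- -0.9 -34.6
p-25 -22.3 -21.8
corner-+ -86.7 16.7
now [-67.  -42.   24.7] [0.2 0.3 0.2]
58:42:-6 TCP [-27.3 -39.8  25. ] rows [33.8 20.8  2.2] len 39.7
60:42:0 TCP [-20.1 -35.4  25. ] rows [6.1 3.8 4.4] len 8.4
65:42:1 TCP [ -9.6 -35.6  25. ] rows [ 8.9  5.6 -0.2] len 10.6
70:41:2 TCP [ -0.1 -34.6  25. ] rows [8.1 5.  1.1] len 9.6
75:40:2 TCP [  8.9 -33.7  25. ] rows [7.6 4.8 0.9] len 9.1
80:39:2 TCP [ 17.8 -32.1  25. ] rows [7.5 4.7 1.6] len 9.0
85:38:2 TCP [ 26.5 -29.9  25. ] rows [7.4 4.6 2.2] len 9.0
90:36:2 TCP [ 34. -27.  25.] rows [6.3 4.  2.9] len 8.0
```

```bash
python3 -m inch '0 0 0 17 10 1 1; 0 0 0 17 10.5 1 1; 0 0 0 6 4 4.5 1; 0 0 0 9 5.6 0 1; 0 0 0 8 5 1 1; 0 0 0 7.6 4.8 1 1; 0 0 0 0 0 0 1'; python3 path.py 25 32 75:40:2
python3 - <<'E'
from h import *
c=bot.camera("top"); crop(c["color"],215,125,390,260,"t14.png",4.5)
E
```

```text
clock: 14.82
eef_pos: [0.6533, 0.0411, 0.0242]
tool_rot: [-0.678, -0.206, -0.185, 0.681]
ft_force: [0.8, -4.8, -2.4]
grip_width: -0.0001
now [  8.  -35.2  24.2] [ 0.8 -4.8 -2.4]
75:40:2 TCP [  8.9 -33.7  25. ] rows [ 1.2 -0.2  1.5] len 1.9
```

View pics/t14.png

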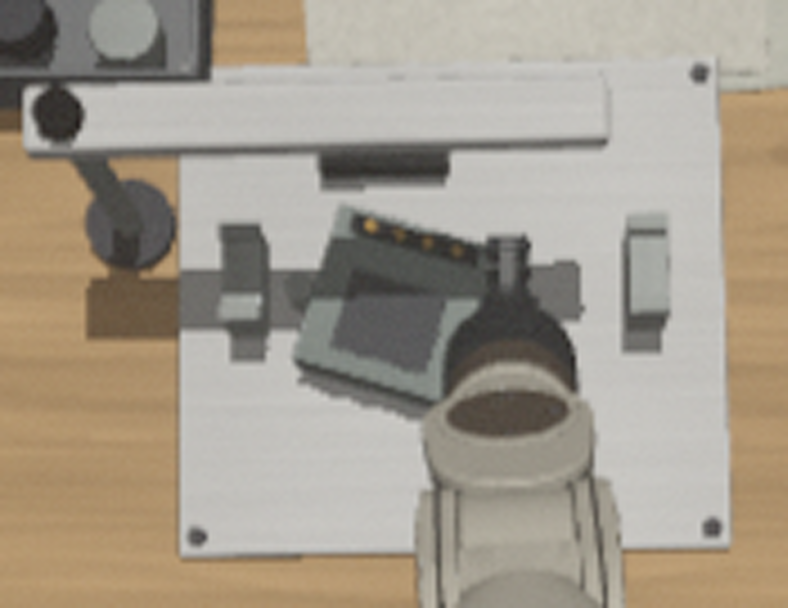

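```bash
python3 uf.py 296,353 343,208 - - 1.25; python3 -m inch '0 0 0 7.5 4.7 2.5 1; 0 0 0 7.4 4.6 2.5 1; 0 0 0 6.5 4 3 1; 0 0 0 0 0 0 1'; python3 path.py 25 32 90:36:2 90:36:4
python3 - <<'E'
from h import *
c=bot.camera("top"); crop(c["color"],215,125,390,260,"t15.png",4.5)
E
```

```text
unit jig [-8.1 30.2] yaw 71.8 res [-0.3  1.1  0.3 -1.2] post local 61.6 7.5
corner-- 23.8 -32.9
p-25 0.0 -25.1
corner-+ -71.2 -1.8
clock: 15.42
eef_pos: [0.6792, 0.047, 0.0246]
tool_rot: [0.68, 0.205, 0.187, -0.679]
ft_force: [4.1, -11.9, -3.7]
grip_width: -0.0001
now [ 34.  -30.   24.6] [  4.1 -11.9  -3.7]
90:36:2 TCP [ 34. -27.  25.] rows [ 0.2 -0.3  3. ] len 3.0
90:36:4 TCP [ 34. -25.  25.] rows [0. 0. 2.] len 2.0
```

View pics/t15.png

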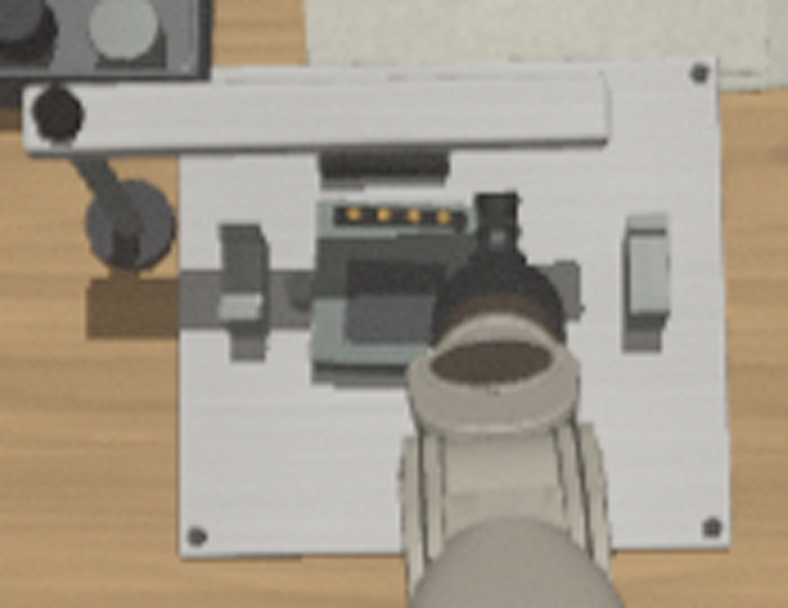

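```bash
python3 uf.py 312,362 319,203 - - 1.5;python3 -m inch '0 0 0 0 0 2 1; 0 0 0 0 0 2 1; 0 0 0 0 0 0 1'
python3 - <<'E'
from h import *
c=bot.camera("top"); crop(c["color"],215,125,390,260,"t16.png",4.5)
E
```

```text
unit jig [ 3.7 30.2] yaw 87.0 res [-0.   0.4  0.  -0.4] post local 60.7 2.9
corner-- 51.0 -22.3
p-25 26.1 -21.0
corner-+ -48.8 -17.1
clock: 15.9
eef_pos: [0.679, 0.047, 0.0248]
tool_rot: [0.682, 0.204, 0.188, -0.677]
ft_force: [4.8, -20.9, -3.6]
grip_width: -0.0002
```

View pics/t16.png

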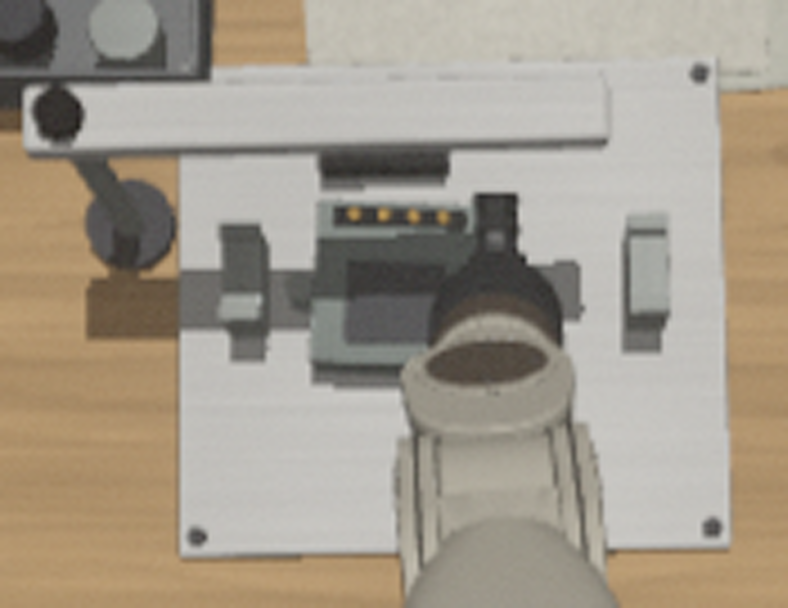

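```bash
python3 -m inch '0 0 0 0 0 -15 1; 0 0 0 -31 -20 0 1; 0 0 0 -31 -20 0 1; 0 -10 0 -31 -20 0 1; 0 -10 0 0 0 0 1; 0 -10 0 0 0 0 1; 0 -10 0 0 0 0 1; 0 -10 0 0 0 0 1; 0 -10 0 0 0 0 1; 0 -10 0 0 0 0 1; 0 -10 0 0 0 0 1; 0 -10 0 0 0 0 1'
python3 to.py -75 28 25 32 1
python3 - <<'E'
from h import *
c=bot.camera("top"); crop(c["color"],215,125,390,260,"t17.png",4.5)
c=bot.camera("scene"); crop(c["color"],230,240,430,400,"s17.png",3.7)
E
```

```text
clock: 17.45
eef_pos: [0.5683, 0.038, 0.0267]
tool_rot: [0.607, 0.631, -0.349, -0.334]
ft_force: [-0.4, -0.4, 0.1]
grip_width: -0.0001
now jig [-77.  -35.8  26.7] F [-0.4 -0.4  0.1] w -0.0001 t 17.45
2 0.1 0.3 0.1 31.9 1.4 -0.8 1.0; 0.1 0.3 0.1 31.9 1.3 -0.6 1.0
```

View pics/t17.png

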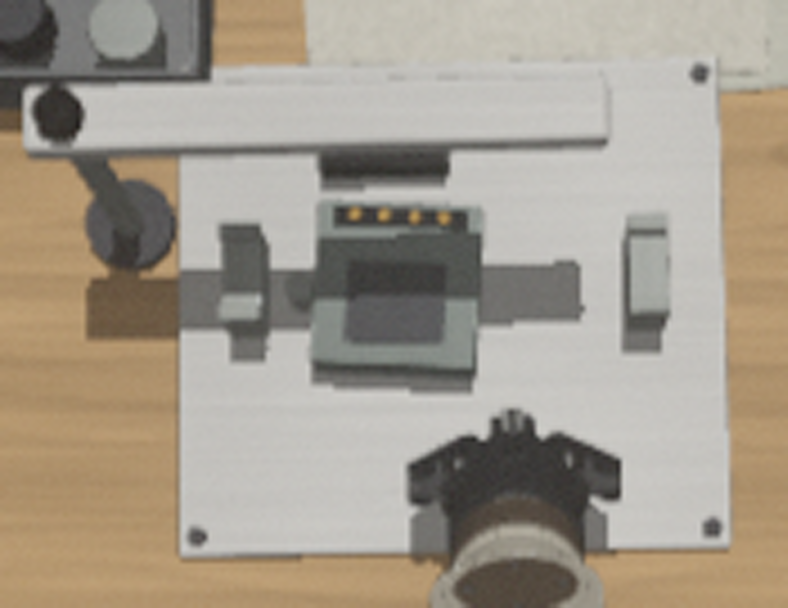

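View pics/s17.png

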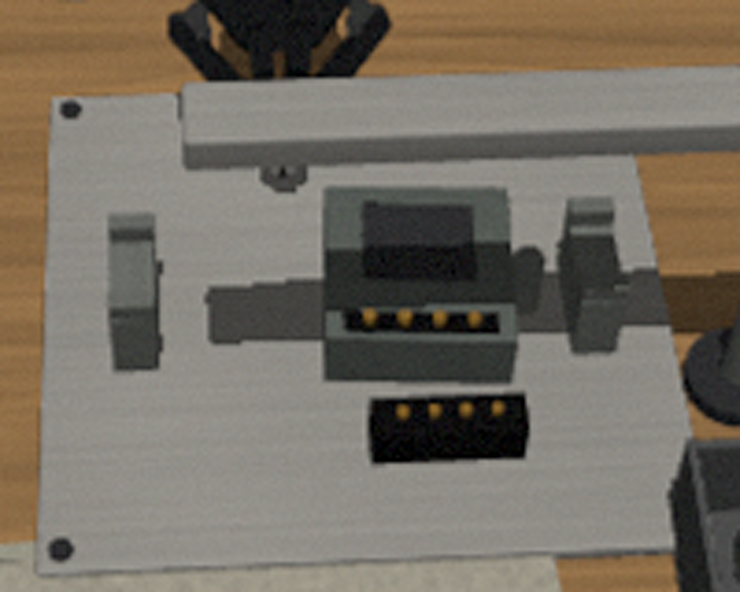

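```bash
python3 uf.py 312,361 319,204 482,208 476,367 1.5; python3 -m inch '0 0 0 20 0 0 1; 0 0 0 22 1 -1 1; 0 0 0 20 1 -1 1;0 0 0 0 0 0 1'; python3 to.py -26 28 25 32 1 6
```

```text
unit jig [ 3.8 30.8] yaw 87.0 res [-0.2  0.6 -0.2 -0.6  0.2 -0.4  0.2  0.4] post local 60.1 2.9
corner-- 51.1 -21.8
p-25 26.1 -20.4
corner-+ -48.8 -16.5
clock: 18.1
eef_pos: [0.5692, 0.1006, 0.0259]
tool_rot: [0.608, 0.629, -0.347, -0.336]
ft_force: [-0.3, -0.1, -0.5]
grip_width: -0.0001
now jig [-74.3  26.8  25.9] F [-0.3 -0.1 -0.5] w -0.0001 t 18.1
6 0.0 0.0 0.0 0.2 4.4 -6.7 1.0; 0.0 0.0 0.0 0.2 4.4 -6.7 1.0; 0.0 0.0 0.0 0.2 4.4 -6.7 1.0; 0.0 0.0 0.0 0.2 4.4 -6.7 1.0; 0.0 0.0 0.0 0.2 4.4 -6.7 1.0; 0.0 0.0 0.0 0.2 4.4 -6.7 1.0
```

```bash
python3 -m inch '0 0 0 0 4.4 -7 1; 0 0 0 0 4.4 -7 1; 0 0 0 0 4.4 -7 1; 0 0 0 0 4.4 -7 1; 0 0 0 0 4 -6.5 1; 0 0 0 0 0 0 1'; python3 to.py -26 28 25 32 1 
python3 - <<'E'
from h import *
c=bot.camera("top"); crop(c["color"],215,125,390,260,"t18.png",4.5)
c=bot.camera("scene"); crop(c["color"],230,240,430,400,"s18.png",3.7)
E
```

```text
clock: 18.85
eef_pos: [0.6066, 0.0968, 0.0232]
tool_rot: [0.61, 0.625, -0.351, -0.337]
ft_force: [-7.6, -5.7, 3.1]
grip_width: -0.0
now jig [-37.   21.9  23.2] F [-7.6 -5.7  3.1] w -0.0 t 18.85
1 -0.3 0.1 -0.3 6.1 4.2 -10.3 1.0
```

View pics/t18.png

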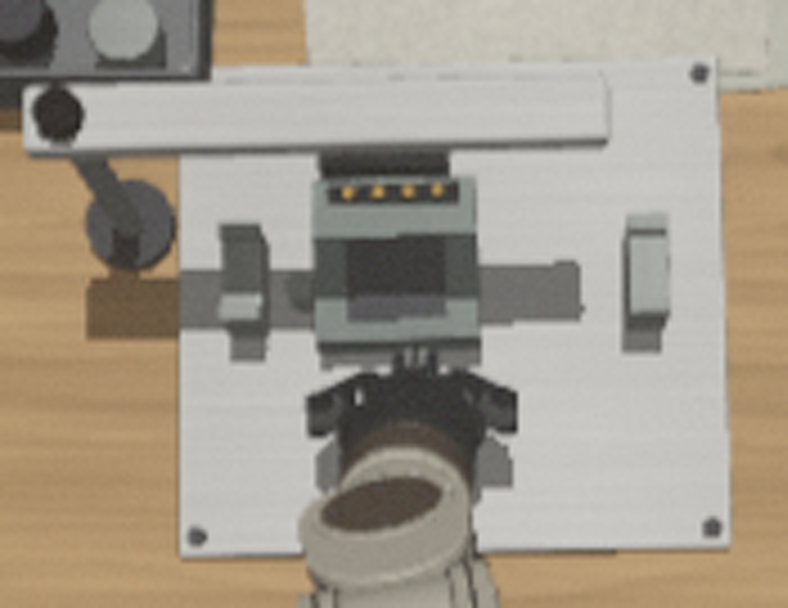

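View pics/s18.png

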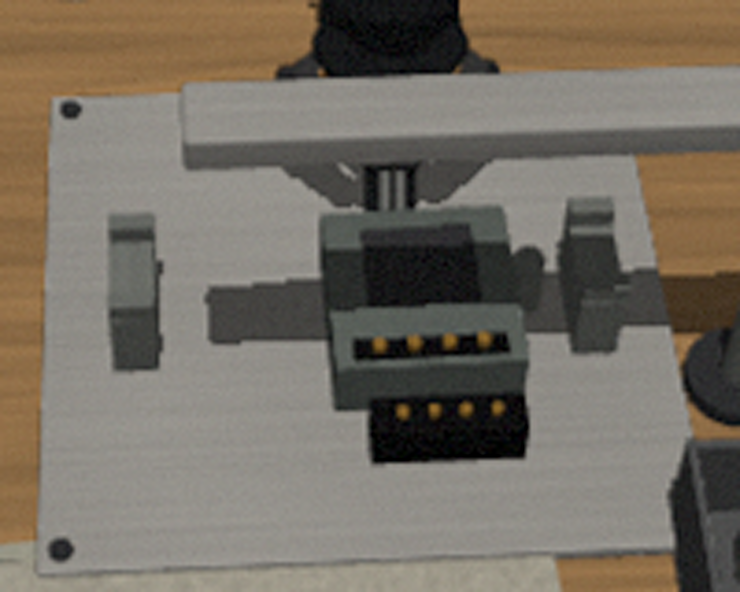

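```bash
python3 uf.py 318,342 313,180 475,177 480,338 1.5
```

```text
unit jig [19.6 31. ] yaw 90.5 res [-0.6  0.2 -0.1  0.2  0.4 -0.3  0.3 -0. ] post local 60.1 15.1
corner-- 70.1 -18.5
p-25 45.1 -18.7
corner-+ -29.9 -19.4
```

```bash
python3 -m inch '0 0 0 0 -3 6 1; 0 0 0 14 0 0 1; 0 0 0 0 4 -8 1; 0 0 0 0 2.5 -4 1; 0 0 0 0 2 -3 1;0 0 0 0 1.5 -2.5 1; 0 0 0 0 0 0 1'; python3 to.py -26 35 25 32 1
python3 - <<'E'
from h import *
c=bot.camera("top"); crop(c["color"],215,125,390,260,"t19.png",4.5)
c=bot.camera("scene"); crop(c["color"],230,240,430,400,"s19.png",3.7)
E
```

```text
clock: 19.88
eef_pos: [0.6167, 0.1151, 0.023]
tool_rot: [0.606, 0.628, -0.352, -0.339]
ft_force: [-23.2, 1.1, 14.6]
grip_width: 0.0003
now jig [-26.4  39.9  23. ] F [-23.2   1.1  14.6] w 0.0003 t 19.88
1 -0.5 0.4 0.1 -4.9 -1.5 -1.3 1.0
```

View pics/t19.png

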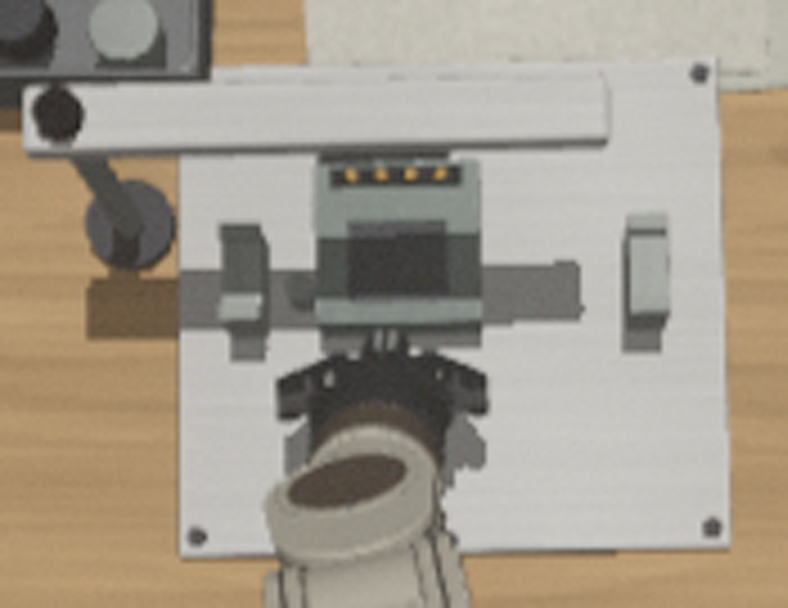

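View pics/s19.png

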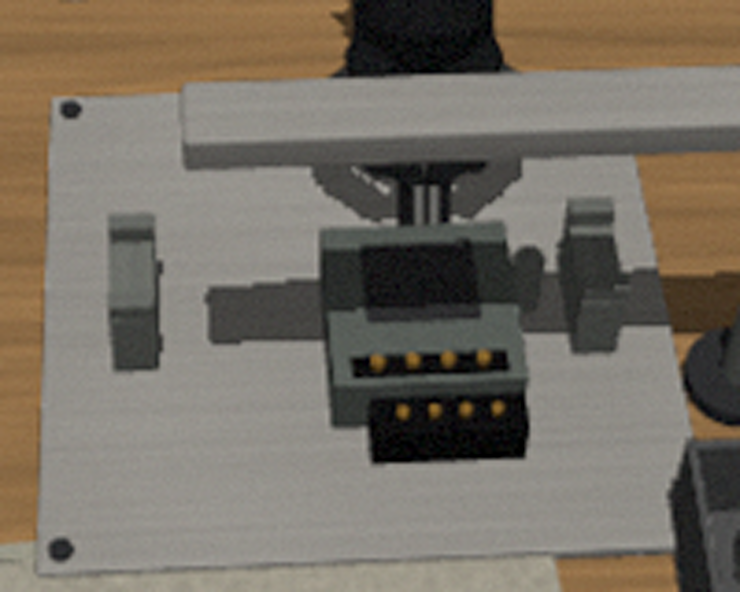

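```bash
python3 uf.py 317,325 317,163 480,161 481,321 1.5; python3 -m inch '0 0 0 0 -8 16 1; 0 0 0 -30 -10 6 1; 0 0 0 -30 -10 6 1; 0 0 0 -30 0 0 1; 0 0 0 0 0 0 1'; python3 to.py 20 -40 40 32 1 
python3 - <<'E'
from h import *
c=bot.camera("top"); crop(c["color"],215,125,390,260,"t20.png",4.5)
E
```

```text
unit jig [29.9 29.5] yaw 89.6 res [-0.1 -0.1 -0.2 -0.   0.1 -0.1  0.3  0.3] post local 61.3 26.3
corner-- 79.6 -20.8
p-25 54.6 -20.6
corner-+ -20.4 -20.1
clock: 20.65
eef_pos: [0.5888, 0.0217, 0.0359]
tool_rot: [0.611, 0.628, -0.347, -0.335]
ft_force: [-0.8, 0.0, -0.4]
grip_width: 0.0001
now jig [-57.  -52.7  35.9] F [-0.8  0.  -0.4] w 0.0001 t 20.65
2 0.2 0.0 -0.0 6.3 18.9 -33.7 1.0; 0.2 0.0 -0.0 6.3 18.8 -33.7 1.0
```

View pics/t20.png

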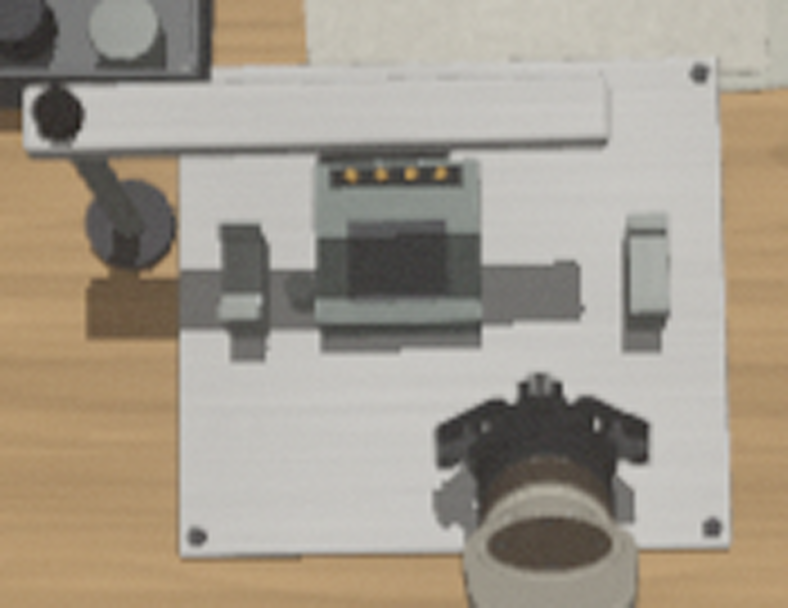

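```bash
python3 -m inch '0 0 0 5 18 -33 1; 0 0 0 5 18 -33 1; 0 0 0 4 0 0 1; 0 0 0 0 0 0 1'; python3 -m inch '0 0 0 3 0 0 1; 0 0 0 2.5 0 0 1; 0 0 0 0 0 0 1'; python3 to.py 18 -33 40 32 1 ; python3 -m inch '0 0 0 2 0 0 1; 0 0 0 0 0 0 1';python3 to.py 18 -33 40 32 1
```

```text
clock: 21.2
eef_pos: [0.6608, 0.0411, 0.0386]
tool_rot: [0.608, 0.629, -0.349, -0.336]
ft_force: [-0.0, -0.3, -0.7]
grip_width: -0.0001
clock: 21.58
eef_pos: [0.6601, 0.0445, 0.0386]
tool_rot: [0.609, 0.628, -0.349, -0.336]
ft_force: [-2.6, -3.7, 0.4]
grip_width: -0.0002
now jig [ 14.9 -31.9  38.6] F [-2.6 -3.7  0.4] w -0.0002 t 21.57
1 0.0 0.2 -0.1 -1.1 0.5 -3.3 1.0
clock: 21.82
eef_pos: [0.66, 0.045, 0.0387]
tool_rot: [0.61, 0.627, -0.349, -0.336]
ft_force: [-4.8, -6.9, 3.1]
grip_width: -0.0004
now jig [ 14.8 -31.4  38.7] F [-4.8 -6.9  3.1] w -0.0004 t 21.82
1 0.0 0.1 -0.2 -1.6 0.6 -3.4 1.0
```

```bash
python3 -m inch '0 0 0 2 0 0 1; 0 0 0 2 0 0 1; 0 0 0 0 0 0 1';python3 to.py 18 -33 40 32 1
python3 - <<'E'
from h import *
c=bot.camera("top"); crop(c["color"],215,125,390,260,"t21.png",4.5)
c=bot.camera("scene"); crop(c["color"],230,240,430,400,"s21.png",3.7)
E
```

```text
clock: 22.2
eef_pos: [0.6599, 0.0458, 0.0387]
tool_rot: [0.613, 0.624, -0.35, -0.336]
ft_force: [-4.0, -14.4, 3.7]
grip_width: -0.0003
now jig [ 14.7 -30.6  38.7] F [ -4.  -14.4   3.7] w -0.0003 t 22.2
1 0.0 0.0 -0.6 -2.3 0.7 -3.4 1.0
```

View pics/t21.png

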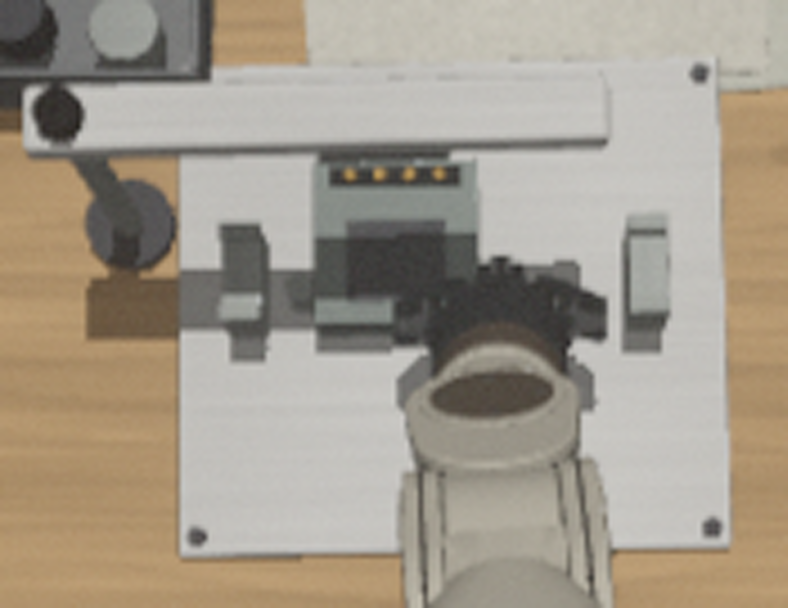

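View pics/s21.png

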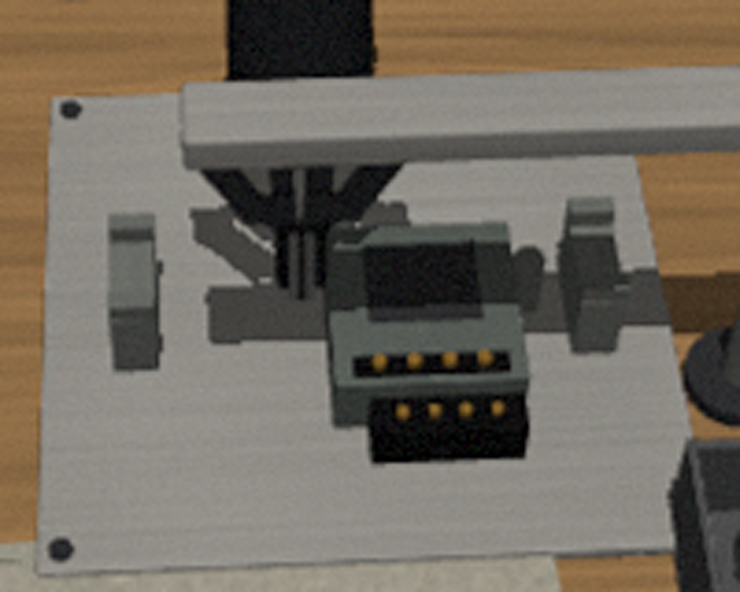

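```bash
python3 -m inch '0 0 0 -14 0 0 1; 0 0 0 0 -20 32 1; 0 0 0 0 -20 33 1; 0 0 0 30 8 6 1; 0 0 0 31 4 4 1; 0 0 0 0 0 0 1'; python3 to.py -32 33 23 32 1
python3 - <<'E'
from h import *
c=bot.camera("top"); crop(c["color"],215,125,390,260,"t22.png",4.5)
E
```

```text
clock: 23.05
eef_pos: [0.5815, 0.0981, 0.0232]
tool_rot: [0.608, 0.63, -0.348, -0.335]
ft_force: [0.0, -0.9, -0.2]
grip_width: -0.0001
now jig [-62.1  23.9  23.2] F [ 0.  -0.9 -0.2] w -0.0001 t 23.05
1 0.2 0.4 0.2 8.8 16.2 -25.4 1.0
```

View pics/t22.png

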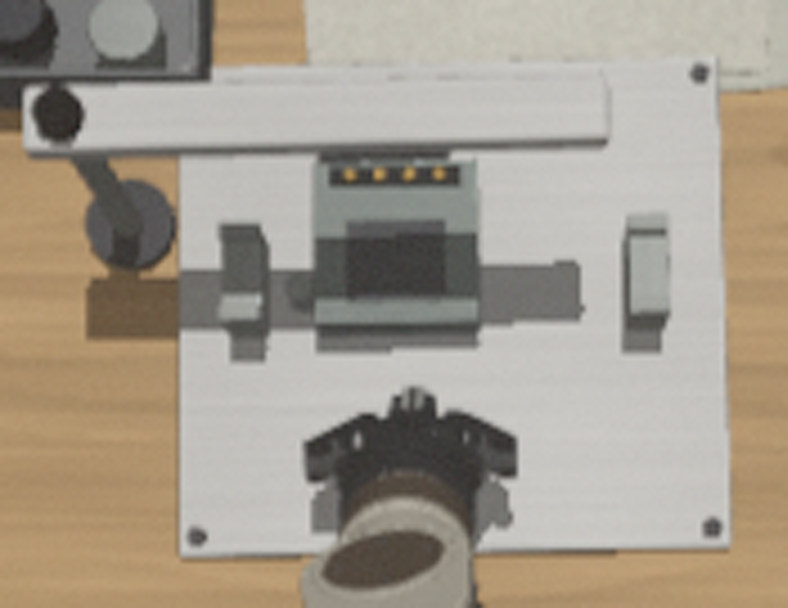

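```bash
python3 uf.py 316,325 314,162 476,162 478,322 1.5; python3 -m inch '0 0 0 8 7 -11 1; 0 0 0 0 7 -11 1; 0 0 0 0 2.5 -4 1; 0 0 0 0 2.5 -4 1; 0 0 0 0 2 -3 1; 0 0 0 0 0 0 1'; python3 to.py -26 33 23 32 1
```

```text
unit jig [29.8 31.2] yaw 89.6 res [-0.5 -0.  -0.2  0.2  0.4 -0.3  0.3  0.1] post local 59.6 26.2
corner-- 79.5 -19.1
p-25 54.5 -18.9
corner-+ -20.5 -18.5
clock: 23.9
eef_pos: [0.6169, 0.1044, 0.021]
tool_rot: [0.608, 0.628, -0.35, -0.337]
ft_force: [-8.4, 0.2, 5.1]
grip_width: -0.0004
now jig [-26.5  29.2  21. ] F [-8.4  0.2  5.1] w -0.0004 t 23.9
1 -0.2 0.3 0.0 3.8 -1.4 -1.5 1.0
```

```bash
python3 -m inch '0 0 0 0 1 -2 1; 0 0 0 0 1 -2 1; 0 0 0 0 0 0 1'; python3 to.py -26 33 23 32 1
python3 -m inch '0 0 0 0 -8 12 1; 0 0 0 0 -18 20 1;  0 0 0 0 -30 15 1; 0 0 0 0 0 0 0.2'; python3 - <<'E'
from h import *
c=bot.camera("top"); crop(c["color"],215,125,390,260,"t23.png",4.5)
c=bot.camera("scene"); crop(c["color"],230,240,430,400,"s23.png",3.7)
E
```

```text
clock: 24.28
eef_pos: [0.6172, 0.1044, 0.0199]
tool_rot: [0.607, 0.627, -0.353, -0.339]
ft_force: [-24.0, -0.6, 16.3]
grip_width: 0.0001
now jig [-26.3  29.2  19.9] F [-24.   -0.6  16.3] w 0.0001 t 24.27
1 -0.6 0.3 0.0 3.8 -2.5 -1.9 1.0
clock: 24.78
eef_pos: [0.5536, 0.1027, 0.0461]
tool_rot: [0.609, 0.629, -0.348, -0.336]
ft_force: [0.5, -0.1, 0.5]
grip_width: 0.0169
```

View pics/t23.png

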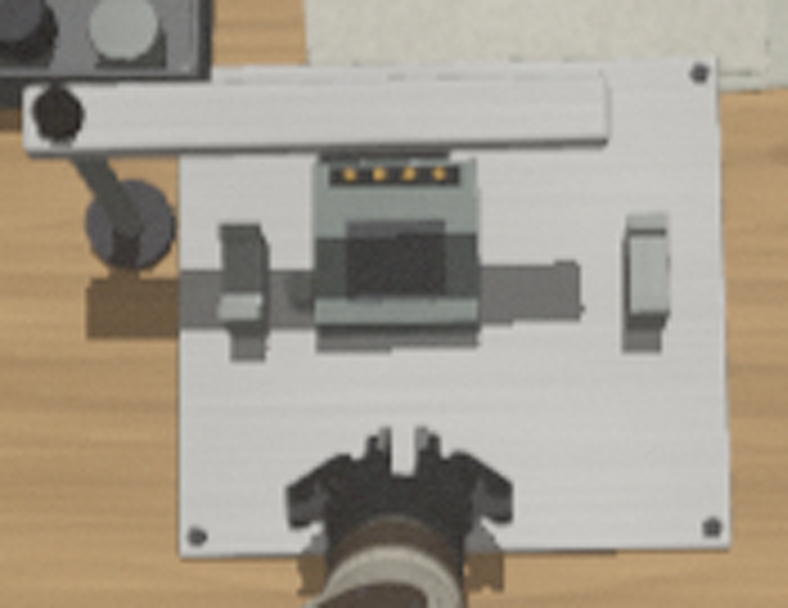

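View pics/s23.png

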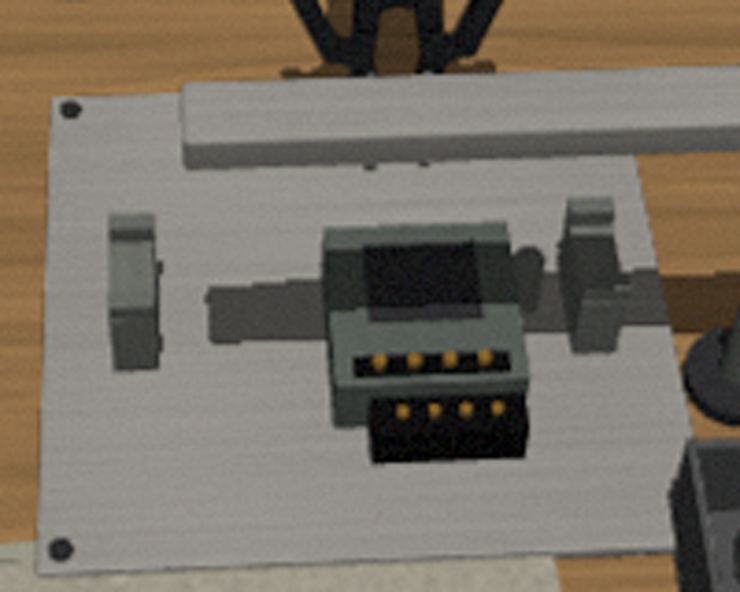

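```bash
cat > tw.py <<'E'
import sys
from h import *
# world x y z, yaw, tilt, f, n
a=[float(v) for v in sys.argv[1:]]
p,r,o=cur(); print("now",p.round(4),"F",o["ft_force"].round(1),"w",round(o["grip_width"],4),"t",round(o["clock"],2))
print("rot err",(r.inv()*tool(a[3],a[4])).as_rotvec(degrees=True).round(1))
rows(p,r,a[:3],tool(a[3],a[4]),a[5],int(a[6]) if len(a)>6 else None)
E
python3 -m inch '0 0 0 0 -50 0 0.4; 0 0 0 0 -45 0 0.4; 0 0 0 0 0 0 0.4'
python3 - <<'E'
from h import *
J,U,B=pickle.load(open("pose.pkl","rb")); b=B[2]; print(B[:2]+np.array([np.cos(b),np.sin(b)])*.0101, b)
E
python3 tw.py 0.5366 -0.3339 0.12 -0.2276 32 0.4 11
```

```text
clock: 25.25
eef_pos: [0.5068, 0.1021, 0.1296]
tool_rot: [0.61, 0.63, -0.345, -0.334]
ft_force: [0.9, 0.3, 0.2]
grip_width: 0.0514
[ 0.53657352 -0.33388549] -0.22761985543807806
now [0.5068 0.1021 0.1296] F [0.9 0.3 0.2] w 0.0514 t 25.25
rot err [ 0.5 12.6  8. ]
11 0.0 1.1 0.7 -39.7 1.5 -0.7 0.4; 0.0 1.1 0.7 -39.7 2.0 -1.5 0.4; 0.0 1.1 0.7 -39.6 2.5 -2.3 0.4; 0.0 1.1 0.7 -39.5 3.0 -3.1 0.4; 0.0 1.1 0.7 -39.4 3.5 -3.9 0.4; 0.0 1.1 0.7 -39.3 4.0 -4.7 0.4; 0.0 1.1 0.7 -39.1 4.5 -5.5 0.4; 0.0 1.1 0.7 -38.9 5.0 -6.3 0.4; 0.0 1.1 0.7 -38.7 5.4 -7.0 0.4; 0.0 1.1 0.7 -38.5 5.9 -7.8 0.4; 0.0 1.1 0.7 -38.3 6.4 -8.6 0.4
```

```bash
python3 -m inch '0 1.1 0.7 -40 1.5 -1 0.4; 0 1.1 0.7 -40 2 -1.5 0.4; 0 1.1 0.7 -40 2.5 -2 0.4; 0 1.1 0.7 -39.5 3 -3 0.4; 0 1.1 0.7 -39.5 3.5 -4 0.4; 0 1.1 0.7 -39 4 -5 0.4; 0 1.1 0.7 -39 4.5 -5.5 0.4; 0 1.1 0.7 -39 5 -6 0.4; 0 1.1 0.7 -39 5.5 -7 0.4; 0 1.1 0.7 -38.5 6 -8 0.4; 0 1.1 0.7 -38.5 6.5 -8.5 0.4; 0 0 0 0 0 0 0.4'; python3 -m inch '0 0 0 0 0 0 0.4'; python3 tw.py 0.5366 -0.3339 0.12 -0.2276 32 0.4
python3 - <<'E'
from h import *
c=bot.camera("wrist"); cv2.imwrite("pics/w24.png",c["color"])
J,U,B=pickle.load(open("pose.pkl","rb")); b=B[2]
im=c["color"].copy()
M=lambda x,y,z: [B[0]+np.cos(b)*x-np.sin(b)*y, B[1]+np.sin(b)*x+np.cos(b)*y,z]
for z in (.054,.008): draw(c,im,[M(x,y,z) for x,y in ((.015,.007),(.015,-.007),(-.015,-.007),(-.015,.007))],(0,255,0))
draw(c,im,[M(x,y,.008) for x,y in ((.014,.1425),(.014,-.1425),(-.014,-.1425),(-.014,.1425))])
cv2.imwrite("pics/w24.png",im)
E
```

```text
clock: 26.75
eef_pos: [0.5371, -0.3395, 0.116]
tool_rot: [0.684, 0.546, -0.303, -0.376]
ft_force: [-0.1, 0.2, 0.2]
grip_width: 0.0513
clock: 26.88
eef_pos: [0.5359, -0.3358, 0.1154]
tool_rot: [0.683, 0.547, -0.304, -0.377]
ft_force: [0.3, 0.9, -0.5]
grip_width: 0.0511
now [ 0.5359 -0.3358  0.1154] F [ 0.3  0.9 -0.5] w 0.0511 t 26.88
rot err [0.1 0.5 0.2]
1 0.1 0.5 0.2 2.0 -3.8 -2.7 0.4
```

View pics/w24.png

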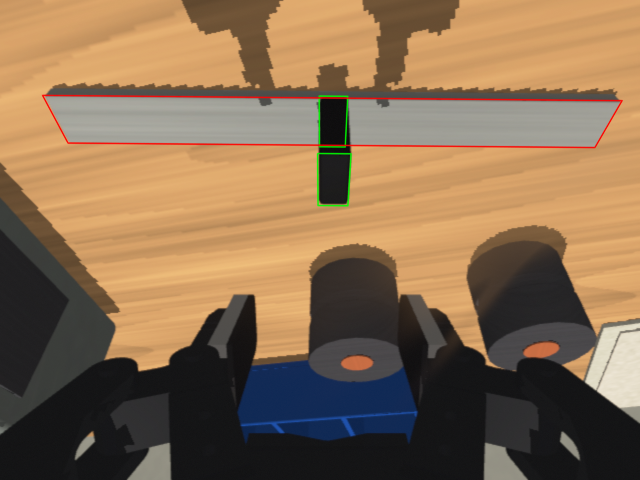

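```bash
python3 tw.py 0.5366 -0.3339 0.022 -0.2276 32 0.4 4
```

```text
now [ 0.536  -0.3352  0.1157] F [ 0.2  0.5 -0.4] w 0.0511 t 26.93
rot err [0.1 0.5 0.2]
4 0.0 0.1 0.1 0.4 19.9 12.4 0.4; 0.0 0.1 0.1 0.4 19.9 12.4 0.4; 0.0 0.1 0.1 0.4 19.9 12.3 0.4; 0.0 0.1 0.1 0.4 19.9 12.3 0.4
```

```bash
python3 -m inch '0 0 0 0 20 12.4 0.4; 0 0.3 0.2 0.5 20 12.4 0.4; 0 0 0 0 20 12.3 0.4; 0 0 0 0 19.5 12.3 0.4; 0 0 0 0 0 0 0.4';  python3 tw.py 0.5366 -0.3339 0.022 -0.2276 32 0.4
python3 - <<'E'
from h import *
c=bot.camera("wrist"); cv2.imwrite("pics/w25.png",c["color"])
E
```

```text
clock: 27.55
eef_pos: [0.5354, -0.3333, 0.021]
tool_rot: [0.683, 0.546, -0.303, -0.379]
ft_force: [-0.2, 0.5, 0.4]
grip_width: 0.0516
now [ 0.5354 -0.3333  0.021 ] F [-0.2  0.5  0.4] w 0.0516 t 27.55
rot err [-0.1  0.3  0.1]
1 -0.1 0.3 0.1 -0.3 -0.2 -1.6 0.4
```

View pics/w25.png

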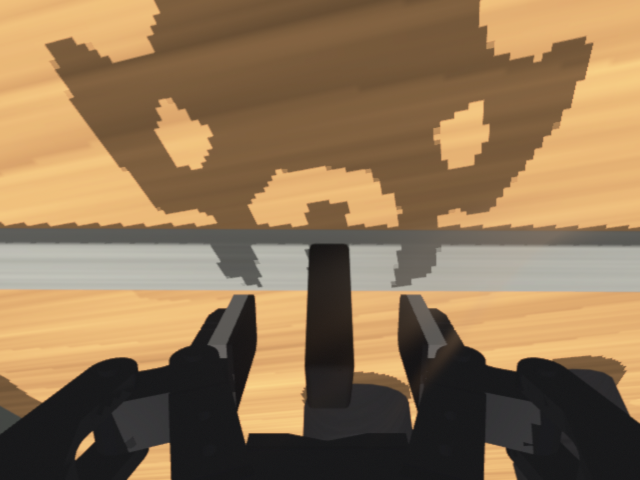

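```bash
python3 -m inch '0 0.2 0 0 0 -1.5 0.6; 0 0 0 0 0 0 1; 0 0 0 0 0 0 1; 0 0 0 0 0 0 1; 0 0 0 0 0 0 1; 0 0 0 0 0 0 1'; python3 -m inch '0 0 0 0 -4 -2.5 1; 0 0 0 0 -8 -5 1; 0 0 0 0 -13 -8 1; 0 0 0 0 -20 -12 1; 0 0 0 0 -20 -12 1; 0 0 0 0 -20 -12 1; 0 0 0 0 0 0 1'
python3 tw.py 0.5366 -0.3339 0.12 -0.2276 32 1
python3 - <<'E'
from h import *
c=bot.camera("wrist"); cv2.imwrite("pics/w26.png",c["color"])
c=bot.camera("scene"); crop(c["color"],30,200,230,360,"s26.png",4)
E
```

```text
clock: 28.35
eef_pos: [0.5395, -0.3362, 0.0264]
tool_rot: [0.686, 0.546, -0.301, -0.376]
ft_force: [-0.9, 3.5, 5.8]
grip_width: 0.0131
clock: 29.22
eef_pos: [0.5376, -0.3367, 0.1265]
tool_rot: [0.687, 0.545, -0.301, -0.376]
ft_force: [0.4, 0.2, -2.6]
grip_width: 0.0129
now [ 0.5376 -0.3367  0.1265] F [ 0.4  0.2 -2.6] w 0.0129 t 29.23
rot err [ 0.4  0.1 -0.2]
1 0.4 0.1 -0.2 2.6 4.7 4.8 1.0
```

View pics/w26.png

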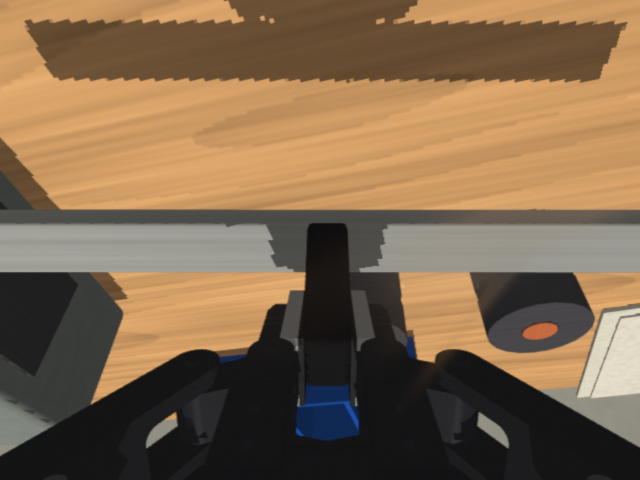

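View pics/s26.png

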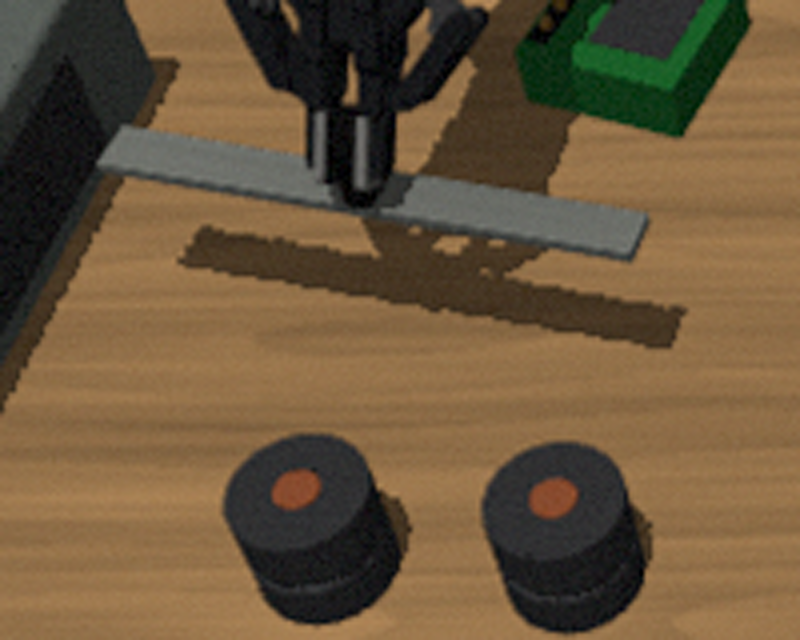

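```bash
cat > bw.py <<'E'
import sys
from h import *
# overlay bar held, using TCP->bar offset in bar frame (mm) and pitch/roll, on cameras
def barpose(off,rx=0):
    p,r,o=cur()
    # tool nominal: bar rotation = tool rot * inv(tool(0,32))
    Rb=r*tool(0,32).inv()*R.from_rotvec([0,np.radians(rx),0])
    return p-Rb.apply(np.array(off)/1e3),Rb
def overlay(name,off,out,rx=0,cr=None,s=4):
    c=bot.camera(name); im=c["color"].copy(); t,Rb=barpose(off,rx)
    def bx(x,y,z0): return Rb.apply(np.array([(x,y,z0),(x,-y,z0),(-x,-y,z0),(-x,y,z0)])/1e3)+t
    draw(c,im,bx(14,142.5,8)); draw(c,im,bx(14,142.5,0),(255,0,255)); draw(c,im,bx(15,7,54),(0,255,0))
    if cr: crop(im,*cr,out,s)
    else: cv2.imwrite("pics/"+out,im)
    return t,Rb
if __name__=="__main__":
    t,Rb=overlay("wrist",(13.5,-1.6,26.4),"w27.png"); print(t,Rb.as_euler("ZYX",degrees=True))
    overlay("scene",(13.5,-1.6,26.4),"s27.png",0,(30,200,230,360))
    overlay("top",(13.5,-1.6,26.4),"t27.png",0,(400,160,560,290))
E
python3 bw.py
```

```text
[ 0.52268637 -0.33030297  0.09584641] [-13.02392854  -0.03894093  -0.02063751]
```

View pics/w27.png

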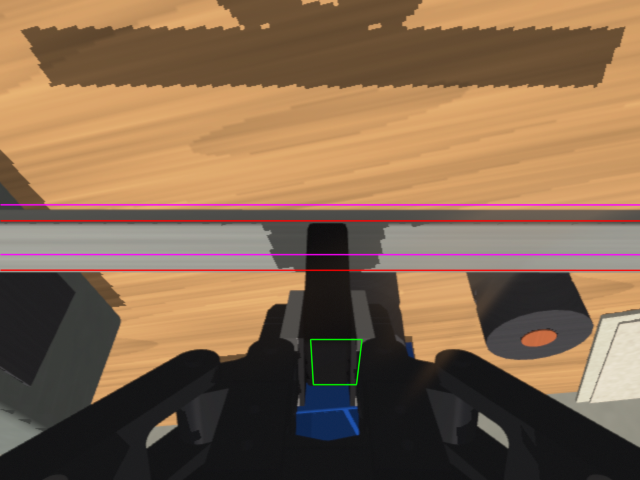

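View pics/s27.png

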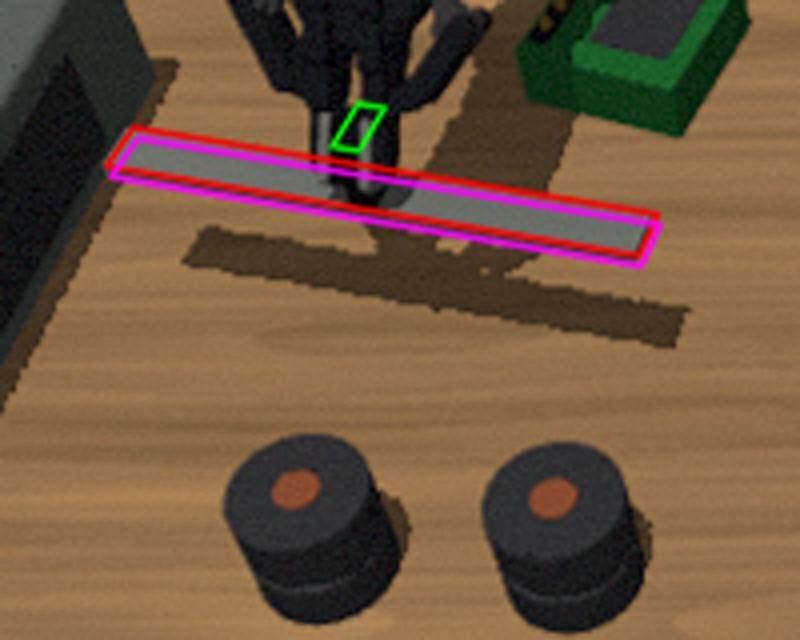

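View pics/t27.png

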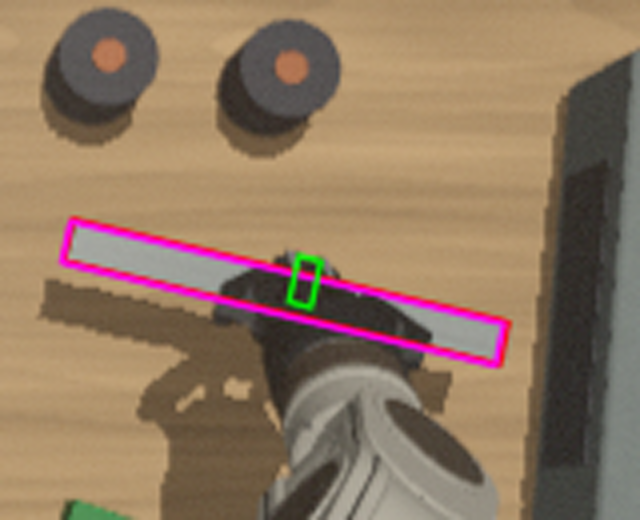

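```bash
python3 to.py 8 2.5 118 32 1 11
```

```text
now jig [-120.7 -407.4  121.8] F [-0.1 -0.  -3.9] w 0.0131 t 29.48
11 0.0 -1.1 -0.7 39.0 1.3 -1.4 1.0; 0.0 -1.1 -0.7 39.0 1.8 -2.2 1.0; 0.0 -1.1 -0.7 38.9 2.3 -2.9 1.0; 0.0 -1.1 -0.7 38.8 2.7 -3.7 1.0; 0.0 -1.1 -0.7 38.7 3.2 -4.5 1.0; 0.0 -1.1 -0.7 38.5 3.7 -5.2 1.0; 0.0 -1.1 -0.7 38.4 4.2 -6.0 1.0; 0.0 -1.1 -0.7 38.2 4.6 -6.8 1.0; 0.0 -1.1 -0.7 38.0 5.1 -7.5 1.0; 0.0 -1.1 -0.7 37.8 5.6 -8.3 1.0; 0.0 -1.1 -0.7 37.5 6.0 -9.0 1.0
```

```bash
python3 -m inch '0 -0.5 -0.35 14 1 0 1; 0 -0.6 -0.35 21 1 -1 1; 0 -0.6 -0.35 26 1 -1 1; 0 -0.6 -0.35 26 1 -1.5 1; 0 -0.6 -0.35 26 1.5 -2 1; 0 -0.6 -0.35 26 1.5 -2 1; 0 -0.6 -0.35 26 2 -2.5 1; 0 -0.6 -0.35 26 2 -2.5 1; 0 -0.6 -0.35 26 2 -3 1; 0 -0.6 -0.35 26 2 -3 1; 0 -0.6 -0.35 26 2 -3 1; 0 -0.6 -0.35 26 2.5 -3.5 1'; python3 to.py 8 2.5 118 32 1 6
```

```text
clock: 30.98
eef_pos: [0.6137, -0.047, 0.119]
tool_rot: [0.644, 0.592, -0.33, -0.355]
ft_force: [0.6, -0.5, -3.7]
grip_width: 0.0132
now jig [ -34.2 -122.1  119. ] F [ 0.6 -0.5 -3.7] w 0.0132 t 30.98
6 0.0 -0.9 -0.6 21.4 2.5 -3.9 1.0; 0.0 -0.9 -0.6 21.3 2.8 -4.3 1.0; 0.0 -0.9 -0.6 21.2 3.0 -4.6 1.0; 0.0 -0.9 -0.6 21.1 3.2 -4.9 1.0; 0.0 -0.9 -0.6 21.0 3.4 -5.2 1.0; 0.0 -0.9 -0.6 20.9 3.6 -5.6 1.0
```

```bash
python3 -m inch '0 -0.9 -0.6 21 2.5 -4 1; 0 -0.9 -0.6 21 3 -4.5 1; 0 -0.9 -0.6 21 3 -4.5 1; 0 -0.9 -0.6 21 3 -5 1; 0 -0.9 -0.6 18 3.5 -5 1; 0 -0.9 -0.6 10 3.5 -5.5 1; 0 0 0 0 0 0 1; 0 0 0 0 0 0 1'; python3 to.py 23.5 2.5 118 32 1 
cat > pl.py <<'E'
import sys
from bw import *
J=pickle.load(open("pose.pkl","rb"))[0]
off=(13.5,0,26.4); k=sys.argv[1]
t,Rb=overlay("top",off,"t"+k+".png",0,(215,125,390,260),4.5); overlay("scene",off,"s"+k+".png",0,(230,240,430,400),3.7)
print("bar jig",wj(J,t).round(1),"yaw rel",(Rb.as_euler("ZYX",degrees=True)-[np.degrees(J[2]),0,0]).round(2))
E
python3 pl.py 30
```

```text
clock: 31.98
eef_pos: [0.6524, 0.0612, 0.1185]
tool_rot: [0.61, 0.627, -0.348, -0.336]
ft_force: [-0.3, -1.6, -3.3]
grip_width: 0.0132
now jig [  7.8 -15.  118.5] F [-0.3 -1.6 -3.3] w 0.0132 t 31.98
1 0.1 0.1 -0.1 17.5 8.8 -13.1 1.0
bar jig [ -5.7 -15.2  92.2] yaw rel [ 0.01 -0.1  -0.14]
```

View pics/t30.png

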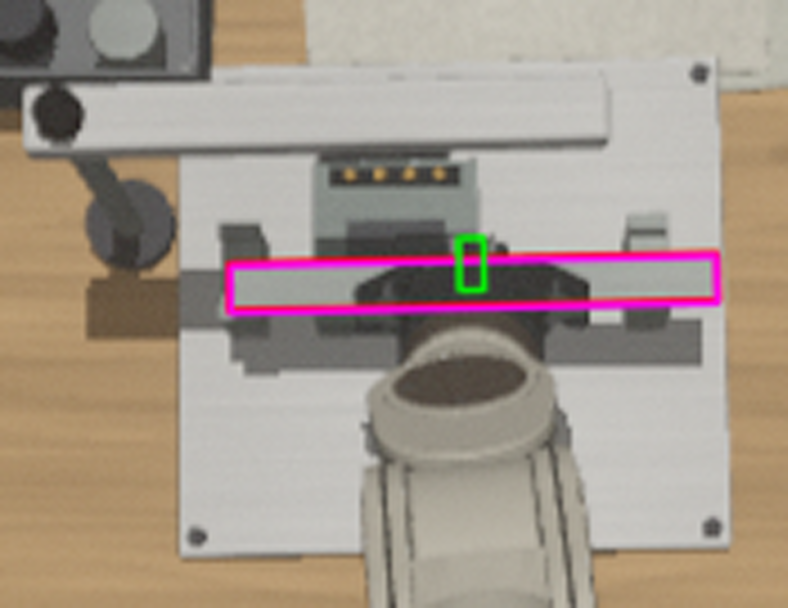

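View pics/s30.png

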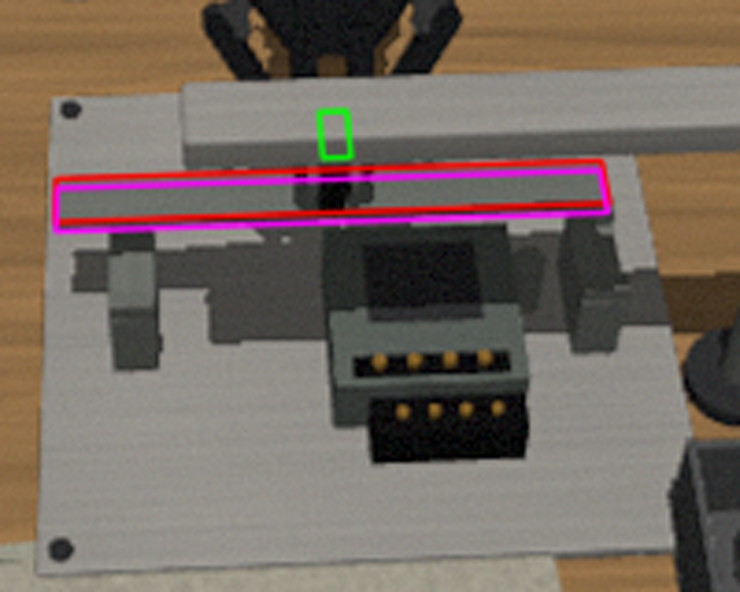

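```bash
python3 -m inch '0 0 0 9 0 0 1; 0 0 0 9 4 -6.6 1; 0 0 0 0 4 -6.6 1; 0 0 0 0 0 0 1; 0 0 0 0 0 0 1'; python3 to.py 23.5 2.5 84.4 32 1 8; python3 pl.py 31
```

```text
clock: 32.7
eef_pos: [0.6675, 0.08, 0.1187]
tool_rot: [0.61, 0.628, -0.348, -0.336]
ft_force: [-1.3, -0.1, -3.0]
grip_width: 0.0133
now jig [ 23.3   3.4 118.7] F [-1.3 -0.1 -3. ] w 0.0133 t 32.7
8 0.0 0.0 -0.0 -0.1 3.6 2.3 1.0; 0.0 0.0 -0.0 -0.1 3.6 2.3 1.0; 0.0 0.0 -0.0 -0.1 3.6 2.3 1.0; 0.0 0.0 -0.0 -0.1 3.6 2.3 1.0; 0.0 0.0 -0.0 -0.1 3.6 2.3 1.0; 0.0 0.0 -0.0 -0.1 3.6 2.3 1.0; 0.0 0.0 -0.0 -0.1 3.6 2.3 1.0; 0.0 0.0 -0.0 -0.1 3.7 2.3 1.0
bar jig [ 9.7  3.2 92.3] yaw rel [ 0.05 -0.1  -0.14]
```

View pics/t31.png

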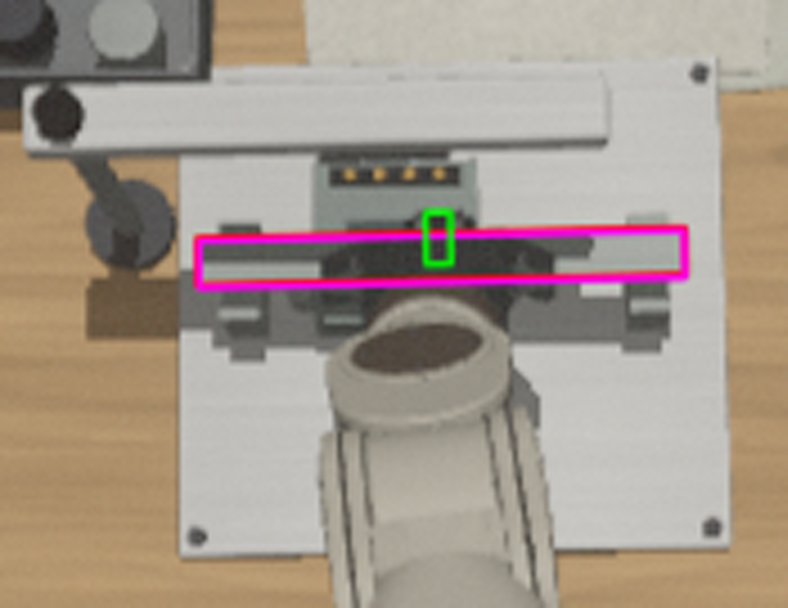

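View pics/s31.png

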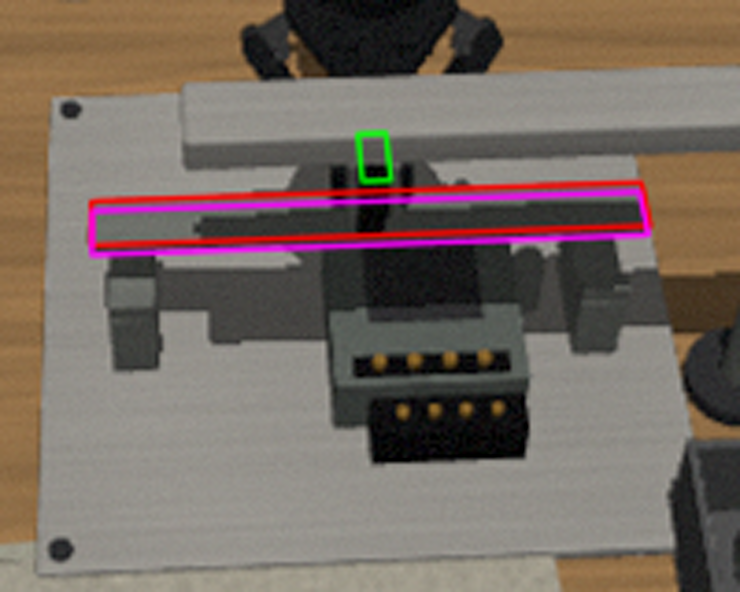

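```bash
python3 -m inch '0 0 0 0 4.2 2.7 1; 0 0 0 0 4.2 2.7 1; 0 0 0 0 4.2 2.7 1; 0 0 0 0 4.2 2.7 1; 0 0 0 0 4.2 2.7 1; 0 0 0 0 0 0 1'; python3 to.py 23.5 2.5 84.4 32 1 8;python3 -m inch '0 0 0 0 2 1.2 1; 0 0 0 0 0 0 1'; python3 pl.py 32
```

```text
clock: 33.55
eef_pos: [0.6668, 0.0801, 0.0932]
tool_rot: [0.61, 0.627, -0.348, -0.337]
ft_force: [0.2, -0.3, -3.5]
grip_width: 0.0134
now jig [22.7  3.4 93.2] F [ 0.2 -0.3 -3.5] w 0.0134 t 33.55
8 0.0 0.0 -0.0 -0.1 1.0 0.5 1.0; 0.0 0.0 -0.0 -0.1 1.0 0.5 1.0; 0.0 0.0 -0.0 -0.1 1.0 0.5 1.0; 0.0 0.0 -0.0 -0.1 1.0 0.5 1.0; 0.0 0.0 -0.0 -0.1 1.0 0.5 1.0; 0.0 0.0 -0.0 -0.1 1.0 0.5 1.0; 0.0 0.0 -0.0 -0.1 1.0 0.5 1.0; 0.0 0.0 -0.0 -0.1 1.0 0.5 1.0
clock: 33.8
eef_pos: [0.6674, 0.0801, 0.0917]
tool_rot: [0.61, 0.628, -0.348, -0.336]
ft_force: [0.1, -0.0, -2.9]
grip_width: 0.013
bar jig [ 9.9  3.4 65.4] yaw rel [ 0.06 -0.15 -0.13]
```

View pics/t32.png

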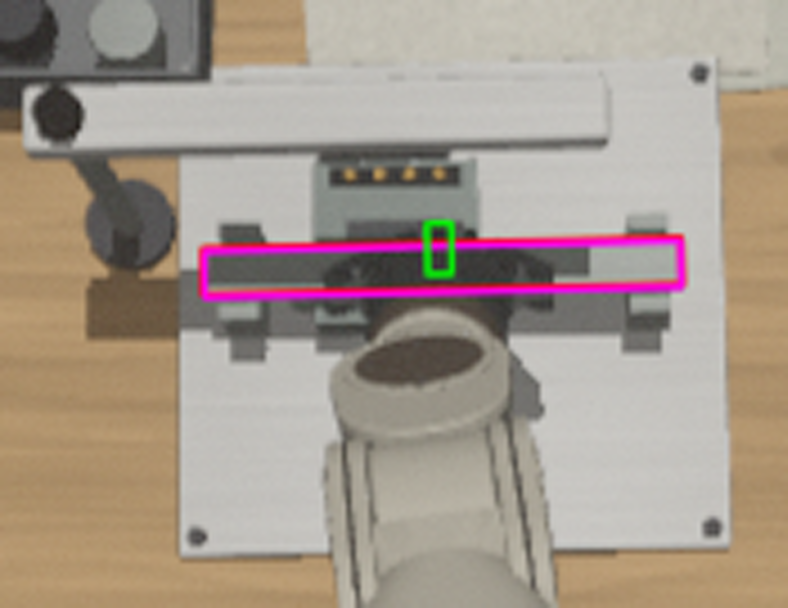

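View pics/s32.png

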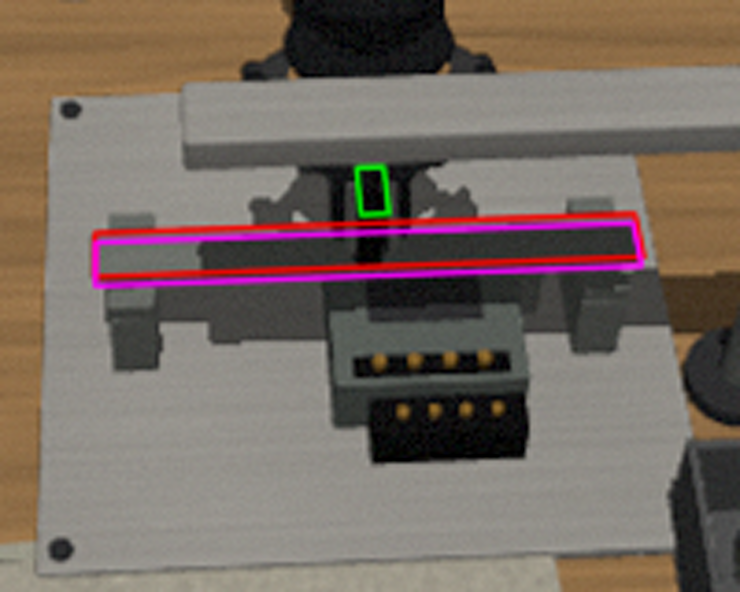

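```bash
python3 -m inch '0 0 0 0 1.5 0.9 1; 0 0 0 0 1.5 0.9 1; 0 0 0 0 1 0.6 1; 0 0 0 0 0 0 1'; python3 -m inch '0 0 0 0 0.8 0.5 1; 0 0 0 0 0 0 1';python3 -m inch '0 0 0 0 0.8 0.5 1; 0 0 0 0 0 0 1'
```

```text
clock: 34.4
eef_pos: [0.6673, 0.0801, 0.0868]
tool_rot: [0.61, 0.628, -0.348, -0.336]
ft_force: [0.0, 0.8, -3.1]
grip_width: 0.0134
clock: 34.65
eef_pos: [0.6674, 0.0801, 0.086]
tool_rot: [0.61, 0.628, -0.348, -0.336]
ft_force: [-0.1, -0.3, -2.2]
grip_width: 0.013
clock: 34.9
eef_pos: [0.6674, 0.0801, 0.0851]
tool_rot: [0.61, 0.628, -0.348, -0.336]
ft_force: [-0.1, 0.5, -2.9]
grip_width: 0.0134
```

```bash
for i in 1 2 3; do python3 -m inch '0 0 0 0 0.7 0.4 1; 0 0 0 0 0 0 1'|egrep 'eef|force'; done
```

```text
eef_pos: [0.6677, 0.0801, 0.0845]
ft_force: [0.1, -0.6, -2.9]
eef_pos: [0.6679, 0.0802, 0.0844]
ft_force: [-4.0, -0.2, 2.8]
eef_pos: [0.668, 0.0801, 0.0843]
ft_force: [-7.5, -0.4, 8.3]
```

```bash
python3 -m inch '0 0 0 0 -0.9 -0.5 1; 0 0 0 0 0 0 0.8; 0 0 0 0 0 0 0.7; 0 0 0 0 0 0 0.6; 0 0 0 0 0 0 0.5; 0 0 0 0 0 0 0.5'; python3 - <<'E'
from h import *
c=bot.camera("wrist"); cv2.imwrite("pics/w33.png",c["color"])
c=bot.camera("scene"); crop(c["color"],230,240,430,400,"s33.png",3.7)
E
```

```text
clock: 36.4
eef_pos: [0.6676, 0.0801, 0.0838]
tool_rot: [0.61, 0.628, -0.348, -0.336]
ft_force: [0.3, -0.1, -0.1]
grip_width: 0.0425
```

View pics/w33.png

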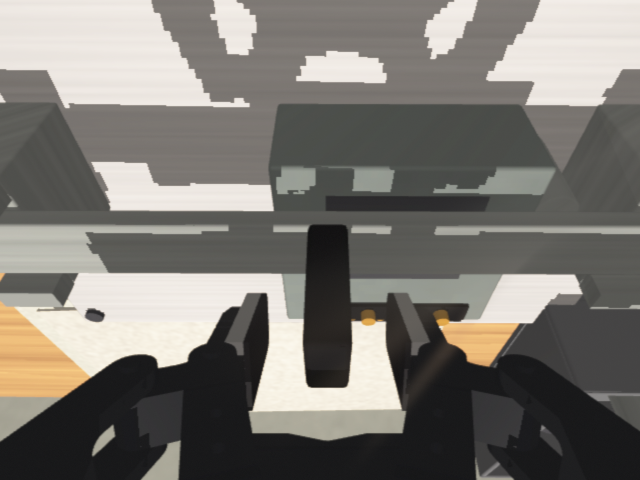

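View pics/s33.png

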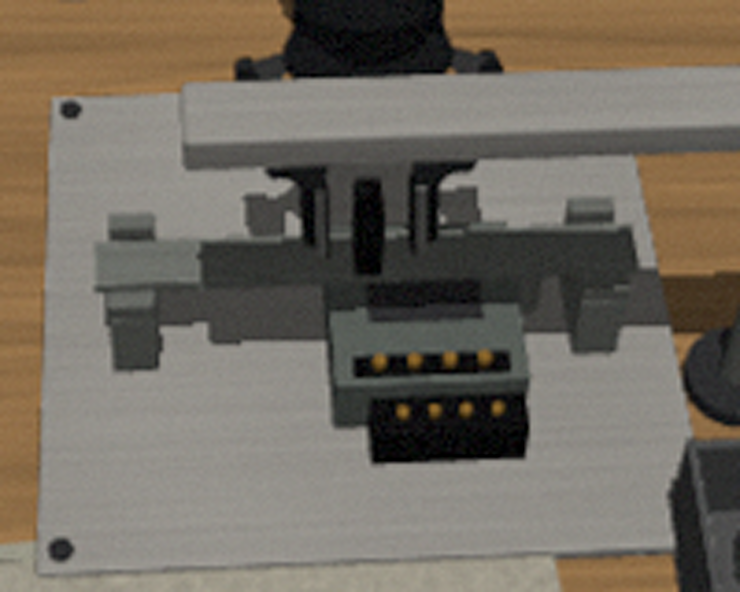

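```bash
python3 -m inch '0 0 0 0 -10 0 0.5; 0 0 0 0 -25 0 0.5; 0 0 0 0 -40 0 0.5; 0 0 0 0 -40 10 0.5; 0 0 0 0 -20 40 0.5; 0 0 0 0 -10 50 0.5; 0 0 0 0 0 50 0.5; 0 0 0 0 0 0 0.5'; python3 - <<'E'
from h import *
c=bot.camera("top"); crop(c["color"],215,125,390,260,"t34.png",4.5)
c=bot.camera("scene"); crop(c["color"],230,240,430,400,"s34.png",3.7); cv2.imwrite("pics/sf34.png",c["color"])
E
```

```text
clock: 37.5
eef_pos: [0.4557, 0.0727, 0.1218]
tool_rot: [0.608, 0.626, -0.352, -0.339]
ft_force: [0.5, 0.8, -0.1]
grip_width: 0.0427
```

View pics/t34.png

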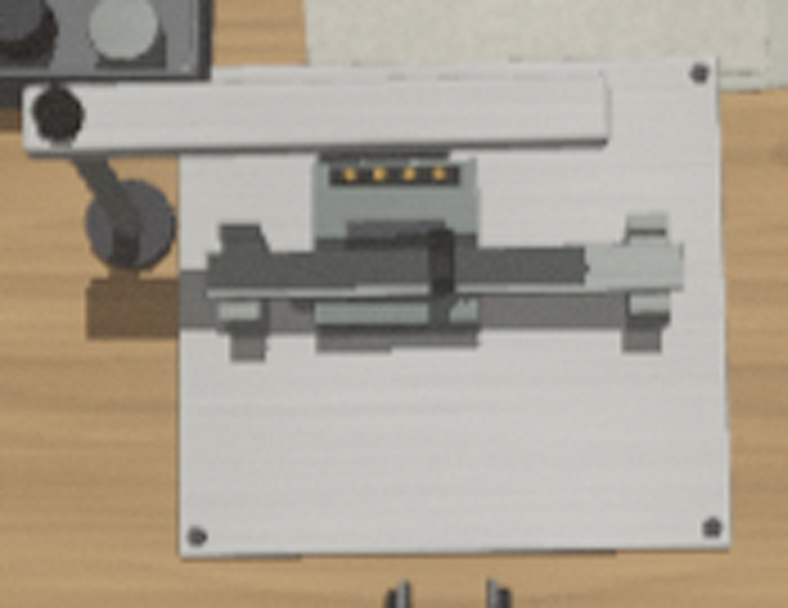

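View pics/s34.png

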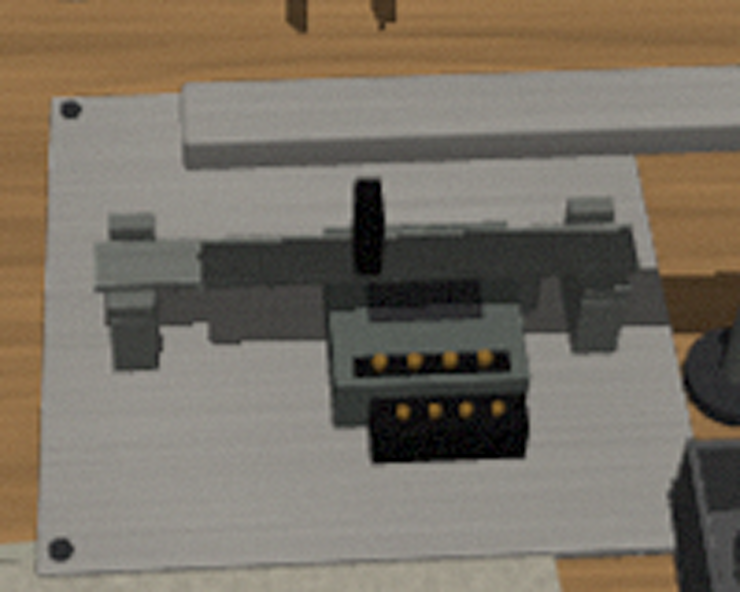

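View pics/sf34.png

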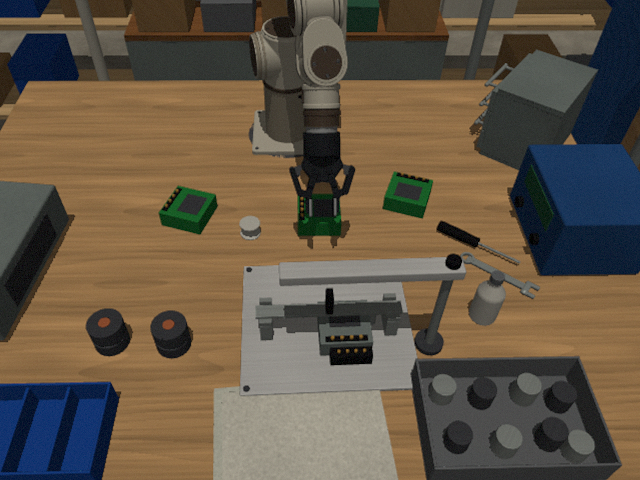

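```bash
python3 - <<'E'
from h import *
J=pickle.load(open("pose.pkl","rb"))[0]
for n,cr,o,s in (("top",(215,125,390,260),"t35.png",4.5),("scene",(230,240,430,400),"s35.png",3.7)):
    c=bot.camera(n); im=c["color"].copy()
    b=lambda x0,x1,y0,y1,z:[jw(J,(x,y,z)) for x,y in((x0,y0),(x1,y0),(x1,y1),(x0,y1))]
    draw(c,im,b(-4,24,-140,145,66)); draw(c,im,b(-20,80,-18,82,52),(0,255,0)); draw(c,im,b(80,102,0,80,40),(255,0,0))
    crop(im,*cr,o,s)
print(bot.get_obs()["ft_force"],bot.get_obs()["clock"])
E
```

```text
[0.05268856 0.02054167 0.62347203] 37.7
```

View pics/t35.png

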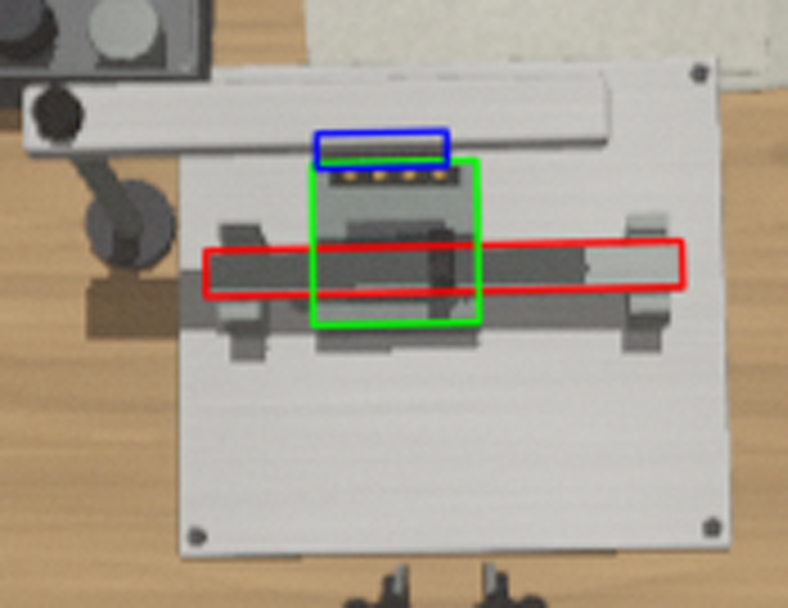

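View pics/s35.png

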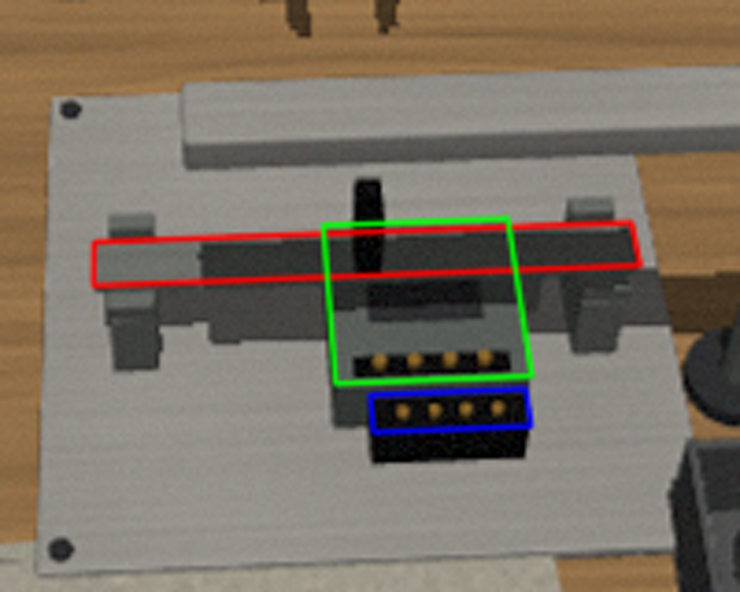

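Both the unit and the bar match their home outlines to within about 1 pixel, and nothing touches the robot, so I'm handing in.

```bash
python3 -c "
from workcell import bot
print(bot.job_done())"
```

```text
the job is handed in; nothing more can be done
None
```

I did the job in the order asked and handed it in at about 38 s. The transformer is home against the rail and post, and the hold-down bar lies in both notches.

**Transformer:** I pushed it onto the post and pivoted it a quarter turn. It stopped about 26 mm short of the rail, so I pushed it straight to the rail. It was then about 2 mm off the post, so I nudged it sideways onto the post and pressed it on the rail once more.
- The last fit put its centre at jig (29.8, 31.2) and its turn at 89.6°, where (30, 32) and 90° were wanted. That fit was taken before the final press.
- The rail resisted that press with about 24 N. The post resisted the sideways nudge with about 14 N.

**Bar:** I gripped it by its block with the tool tilted 32° and carried it over. I lowered it in steps of under 1 mm until the seats took the weight, eased off, then let go.
- Before I let go, its centre was about (10, 3.4) against the (10, 2.5) given.
- After I backed off, it matched its home outline in both the top and scene pictures to about 1 pixel (2–3 mm).

**Went wrong:**
- My first corner push slid off the transformer without harm, because the fingertips are narrower than I had assumed.
- Twice the force rose to about 20 N without further turning. I put this down to the gripper's knuckle catching the case, and I backed off and changed the grip angle.

**Limits of the checks:**
- The two fixed cameras disagree by 2–3 mm, so the pictures can't resolve smaller gaps. That the transformer is fully home rests on the contact forces.
- The highest wrist force I saw was about 29 N. The bystanders and green look-alikes appeared unmoved in the last scene picture, and the tool was touching nothing.

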